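# Fit the crank of the ring roller and bring its snap ring to the groove

## Robot

A 6-joint arm with a two-finger parallel gripper is mounted at the origin on the work surface. World frame = base frame: x ahead of the robot, y to its left, z up, the work surface at z = 0. Lengths are in m, angles in rad, forces in N, time in s.
With the tool pointing down it reaches from about 0.275 to 0.725 m from the base axis. Payload 15.9 kg.
Tool frame: the origin (TCP) lies on the front face of the gripper's body, between the roots of the fingers; the fingertips stand 73 mm ahead of it and the grasp point (between the pads) lies 54 mm ahead of it; z points along the fingers, y is the line along which they close (so a half turn about z gives the same grasp; the last joint's range is limited). The gripper opens to 85 mm and grips with 20 to 120 N. Pads are 22 mm wide; open, the fingers measure 114 mm over their backs; the gripper's body (76 mm by 85 mm) begins 54 mm behind the grasp point. The pads swing forward as they close: fully open they stand 13 mm farther back than shut.
Start: joints at [-1.272, 0.213, -0.034, 1.323, 0, 1.571], TCP at [0.147, -0.478, 0.304] pointing down, gripper open.
Joint ranges: [-2.98, 2.98], [-0.74, 1.72], [-1.14, 1.35], [-2.1, 2.04], [-1.57, 1.44], [-3.14, 3.14]. Speed limits (rad/s): [1.89, 1.89, 2.39, 2.57, 3.14, 3.14].

## Interface

Orientations are given as a unit quaternion [x, y, z, w].
In Python, from bench import manip gives the robot as it stands. The module is installed in compiled form; this text tells all that it offers.
- The arm moves only by the tool carry_out, never from a script. Its argument "rows" is a list of rows, each a list of 3 entries, a list of its own where there are three numbers: the shift along the tool's x, y, z in m, then the turn about the tool's z in rad, then the opening in per cent of the stroke, from 0 (shut) to 100 (fully open). In form: [[[x, y, z], yaw, jaw], ...]. A call has 1 to 20 rows; each row is the pose to reach, as a shift and turn from the pose commanded when the call began, along the tool's axes at that moment; what a row does not reach only later rows make up. A row lasts 1/8 s, in which the tool goes at most 62.5 mm and 10.7 degrees, less where a joint would pass 70% of its speed; a pose out of reach is approached as far as the arm can. A call with a gripper value outside its range is refused whole. The fingers move at their own pace and stop on an object; the grip force is fixed at half the most. Time passes only in rows, so rows that repeat a pose let the fingers close. It gives the time, the measured TCP pose, the force, the opening and the grip force at its end, in the units of the state.
- manip.observe(): the state, without advancing time (a new reading comes with each control period).
- manip.snapshot(name): name is "scene" or "side" or "wrist"; returns (picture, depth): 384x512x3 uint8, red, green, blue; 384x512 float32, m along the optical axis (not along the pixel's ray), 0 where there is no reading.
- manip.camera_params(name): a dict with "intrinsics" (3x3 intrinsics, pixels), "dist" ([k1, k2, p1, p2, k3] as OpenCV has them; the pictures are not rectified), "rvec" (rotation vector, rad) and "tvec" (3), from world to camera coordinates, as OpenCV has them; the wrist camera has in their place "tool_from_camera" (4x4, takes a point from camera to tool coordinates, whose origin is the TCP and whose axes are the flange's). Camera axes: x right, y down, z forward; pixel columns grow to the right and rows downward; lengths in m; the calibration is good to about 2 mm. A picture is of the moment at which its call begins: read the wrist's pose just before it. camera_params takes no time and is no camera call.
- manip.sign_off(): hands the job in; it is judged then, once.
The state is a dict: "t": time; "joint_positions": joint angles; "dq": joint speeds; "effort": joint torques, N m; "tcp_pos": TCP position; "tool_rot": TCP orientation; "force": force on the tool from outside, world axes, zero at the start; "moment": the same for the moment, N m; "gripper_width": finger opening in m; "grasp_force": force on a finger pad.
Only numpy, scipy, OpenCV 4.12 (cv2) and the standard library are available. Lean on these libraries where they do the work, as an engineer would, in place of code of your own. Each camera call takes 0.05 s, during which the arm holds its last target. There are 200 camera calls.

## Task

Refit the hand crank of the small ring roller on the bench: set its square-bored hub fully home on the square of the upright drive shaft and let go of it. Then, with the lock-ring pliers (fingers off the ring itself), spread the snap ring that lies on the small wooden bench block, carry it over and slide it down the shaft end to the groove just above the hub. Finish while holding it there: pliers still in the hand and squeezed, ring level, around the shaft at groove height and held spread clear of the groove, not leaning on the crank; leave the other things on the bench where they are.

Things in the scene. Friction and masses are not known exactly. Their poses are not given: they have to be found in the camera images.
- crank: Steel hand crank lying flat, bore upright. Origin: centre of the underside of its square hub, on the bore axis; z up. Hub 42 x 42 mm, 26 mm tall; flats and the 26.4 mm square through-bore are parallel to x and y. An arm 15 mm wide, 10 mm thick, flush underneath, runs along +x to an upright wooden grip (27 mm thick, top 92 mm up) centred at x = 107 mm
- crank_top (a point): Centre of the hub's top face, 26 mm above the crank's origin, same axes. The crank weighs about 0.46 kg, its centre of mass lies near x = 16 mm; the hub can be gripped over its flats on the y sides, clear of the arm. A counterweight 34 mm wide, 14 mm tall reaches to x = -46 mm
- shaft_seat (a point): On the axis of the upright drive shaft of the grey ring roller, at the shoulder (82 mm above the bench) where the hub's underside must rest; z up, x and y parallel to the sides of the 24 mm square, which reaches 21 mm up, edges broken to 24 mm. Any of the four quarter turns will do. The shaft starts at any angle and turns stiffly (0.4 N m). The shoulder is a 60 mm flange
- shaft_groove (a point): On the same axis, 26 mm above shaft_seat, level with the seated hub's top: the ring's underside belongs here. Same axes. Measured from shaft_seat: groove of 18.4 mm diameter from 24 to 32 mm, round land of 23 mm diameter from 32 to 39.5 mm, cone to 16.4 mm diameter at the top, 44 mm
- roller: The ring roller, fixed: base plate 180 x 170 mm, rolls and bearing plate, all except the shaft lower than 82 mm. Origin: on the bench under the shaft axis; x away from its rear edge, which is 60 mm behind the axis. A feed screw with a 100 mm T-bar reaches to x = 175 mm
- ring: Steel horseshoe snap ring, 3.5 mm thick, 36 g, lying flat on the bench block. Origin: centre of the relaxed ring, underside; z up; +x points to its opening, roughly towards the robot. Inner radius 9.8, outer 16 mm over 240 degrees; at each end an ear 5.5 mm wide runs on to x = 23 mm. When spread to the pliers' stop it passes the 23 mm land most freely with the shaft axis at x = +3 mm
- ring_gap (a point): Between the ears of the ring at x = 16 mm, underside, same axes: where the pliers' pins go in and push the ears apart. The gap is 13.6 mm wide here (17 mm at x = 5 mm). While spread 0.26 rad the place on the ears where the pins push lies at about x = 13 mm
- ring_left (a joint): Spread of each half of the ring about its back (x = -13 mm), rad; both halves move alike. 0 relaxed, 0.2 just passes over the land, about 0.26 at the pliers' stop. Springy: about 5 N on each ear at first, 12 N at 0.26
- pliers: Lock-ring pliers, 165 mm long, 160 g, lying level on a wooden rest. Origin: under the pivot; z up, +x towards the nose. Handles run to x = -110 mm, 12 mm tall (z = 0 to 12 mm), each 10 mm wide. Squeezing the handles spreads the nose; let go, they spring shut. The frame is the left arm's: squeezed, the mid-plane turns from it by half of joint pliers_arm
- pliers_grip (a point): Grip point of the pliers: midway between the handles at half their height, 48 mm behind the pivot, 42 mm above the bench when on the rest. The handles measure 54 mm over their outsides here (29 mm at the stop). The return spring holds the pliers shut up to about 25 N of grip; about 40 N, or 55 N with the ring on, brings them to the stop
- pliers_nose (a point): Nose of the pliers, midway between the lower ends of the two pins, 46 mm ahead of the pivot, 34 mm below the grip point. The nose is bent straight down: pins 4.4 mm thick, 9.6 mm over both when shut, 30 mm at the stop (then 44 mm ahead of the pivot). 3 mm above their ends a shoulder (10 x 6 mm, reaching back towards the handles) lies on top of the ring's ears
- pliers_arm (a joint): Opening of the pliers, rad: 0 shut (handles apart, pins together), 0.46 at the stop (handles squeezed, pins apart)
- rest: Wooden tool rest under the pliers, fixed: board 130 x 90 x 10 mm with two cross battens, tops 36 mm above the bench, at x = +52 mm and x = -45 mm of its origin. Origin: on the bench below the pliers' grip point; x along the pliers
- block: Dark hardwood bench block 66 x 66 x 18 mm, fixed, on which the snap ring lies. Origin: centre of its underside
- cup: Copper cup, 68 mm wide, 62 mm tall, bystander. Origin: centre of its underside
- rivets: Small open wooden tray with copper rivets, 70 x 90 x 24 mm, bystander. Origin: centre of its underside
- hammer: Hammer, 240 mm long, bystander
- sugar: Round copper lidded bowl, 84 mm wide, 94 mm tall, bystander. Origin: centre of its underside
- mill: Brass spice mill, 56 mm wide, 154 mm tall, bystander. Origin: centre of its underside
- collar: Solid steel disc, 42 mm wide, 14 mm tall, bystander. Origin: centre of its underside
Mind the look-alikes: they are no part of the job. What is shaped like the pliers but orange or turquoise is not meant. What is shaped like the crank but turquoise is not meant.

How it is judged:
By the outcome, as a careful person would: the job done as asked, in the order asked, and still so for the second after the job is handed in, while the arm keeps its last pose, push and grip.
It also fails if it takes over 72 s, if anything falls off the work surface, if the arm or the gripper's body presses on something with over 40 N, if the wrist force passes 120 N, or if a joint passes its speed limit or range.

## Working session

There is one attempt and no reset: what is moved stays moved. The work goes in short steps, Python scripts to look and compute and a tool call to move; the robot and the scene stay as the last step left them, time stands still between calls to the robot, and variables do not carry over. Pictures are saved under pics/ and viewed, at most 10 in all, crops included, and the job is handed in when it is done.

Besides the shell and the picture viewer there is one more tool, called after "Request:" as name([rows], argument=value, ...), one row to a line, values as JSON. carry_out: Moves the arm, as the interface text tells. Its arguments: {"type":"object","properties":{"rows":{"type":"array","items":{"type":"array"}}},"required":["rows"]}

```bash
mkdir -p pics; cat > h.py <<'E'
import numpy as np, cv2, pickle
from bench import manip
from scipy.spatial.transform import Rotation as R
def snap(n):
    s=manip.observe(); p,d=manip.snapshot(n); c=manip.camera_params(n)
    if n=='wrist':
        T=np.eye(4);T[:3,:3]=R.from_quat(s['tool_rot']).as_matrix();T[:3,3]=s['tcp_pos'];W=T@np.array(c['tool_from_camera'])
    else:
        V=np.eye(4);V[:3,:3]=cv2.Rodrigues(np.array(c['rvec'],float))[0];V[:3,3]=np.ravel(c['tvec']);W=np.linalg.inv(V)
    o=dict(p=p,d=d,K=np.array(c['intrinsics'],float),D=np.array(c['dist'],float),W=W)
    pickle.dump(o,open(n+'.pkl','wb')); return o
def load(n): return pickle.load(open(n+'.pkl','rb'))
def ray(o,u,v):
    q=cv2.undistortPoints(np.array([[[u,v]]],float),o['K'],o['D'])[0,0]
    return o['W'][:3,:3]@np.array([q[0],q[1],1.])
def atz(o,u,v,z):
    r=ray(o,u,v);c=o['W'][:3,3]; return c+r*(z-c[2])/r[2]
def atd(o,u,v): return o['W'][:3,3]+ray(o,u,v)*o['d'][int(v),int(u)]
def proj(o,P):
    V=np.linalg.inv(o['W']);return cv2.projectPoints(np.array(P,float).reshape(-1,1,3),cv2.Rodrigues(V[:3,:3])[0],V[:3,3],o['K'],o['D'])[0][:,0]
def cloud(o):
    h,w=o['d'].shape;g=np.stack(np.meshgrid(np.arange(w),np.arange(h)),-1).reshape(-1,1,2).astype(float)
    q=cv2.undistortPoints(g,o['K'],o['D'])[:,0];z=o['d'].reshape(-1,1)
    P=np.hstack([q*z,z])@o['W'][:3,:3].T+o['W'][:3,3];P[z[:,0]==0]=np.nan
    return P.reshape(h,w,3)
def save(o,f,crop=None,s=1):
    p=o['p'][:,:,::-1]
    if crop: a,b,c,d=crop;p=p[b:d,a:c]
    cv2.imwrite('pics/'+f,cv2.resize(p,None,fx=s,fy=s,interpolation=cv2.INTER_CUBIC))
E
python3 - <<'E'
from h import *
a=snap('scene');b=snap('side');w=snap('wrist')
im=np.vstack([np.hstack([a['p'],b['p']])])
cv2.imwrite('pics/a.png',cv2.resize(a['p'][:,:,::-1],(800,600)));cv2.imwrite('pics/b.png',cv2.resize(b['p'][:,:,::-1],(800,600)))
print(manip.observe());print(a['W'],b['W'],w['W'])
E
```

```text
{'t': 0.15, 'joint_positions': array([-1.27200154e+00,  2.13243226e-01, -3.48825298e-02,  1.32350703e+00,
       -3.27554262e-05,  1.57078903e+00]), 'dq': array([ 0.00028737, -0.00299385,  0.00155507, -0.00029645, -0.00181552,
       -0.00135579]), 'effort': array([ 2.54950799e-03, -6.86405253e+01,  4.87249947e+01,  1.30813080e-02,
        1.92504976e-04,  4.93252756e-06]), 'tcp_pos': array([ 0.14711886, -0.47766055,  0.30354264]), 'tool_rot': array([ 9.88860320e-01,  1.48845866e-01, -7.84437840e-05, -4.11131935e-04]), 'force': array([ 0.07150495, -0.246143  , -0.35038424]), 'moment': array([ 0.02983388, -0.00431145,  0.03845601]), 'grasp_force': 0.0, 'gripper_width': 0.08516818638072844}
[[-0.37241673  0.53617648 -0.75750945  1.89464046]
 [ 0.92799228  0.20488104 -0.31121388  0.5425632 ]
 [-0.01166624 -0.81886418 -0.57386876  1.17383052]
 [ 0.          0.          0.          1.        ]] [[ 0.99357241 -0.05658751  0.09803941  0.36070737]
 [-0.11306684 -0.53784603  0.83542656 -0.92323087]
 [ 0.0054554  -0.84114179 -0.54078714  0.66061022]
 [ 0.          0.          0.          1.        ]] [[ 2.95232719e-01 -9.22736710e-01 -2.47779349e-01  2.09463254e-01]
 [-9.55425245e-01 -2.85265464e-01 -7.60671847e-02 -4.57747371e-01]
 [-4.92907087e-04  2.59192167e-01 -9.65825646e-01  3.73141057e-01]
 [ 0.00000000e+00  0.00000000e+00  0.00000000e+00  1.00000000e+00]]
```

View pics/a.png

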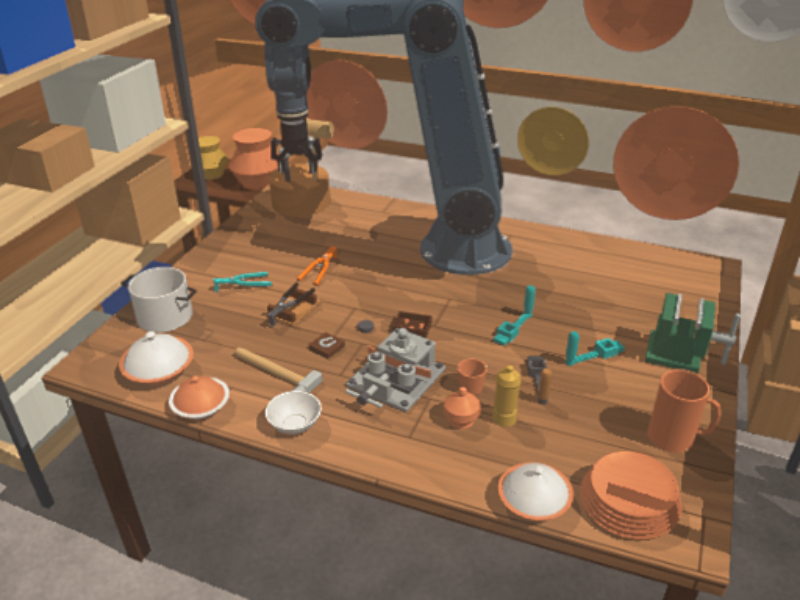

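View pics/b.png

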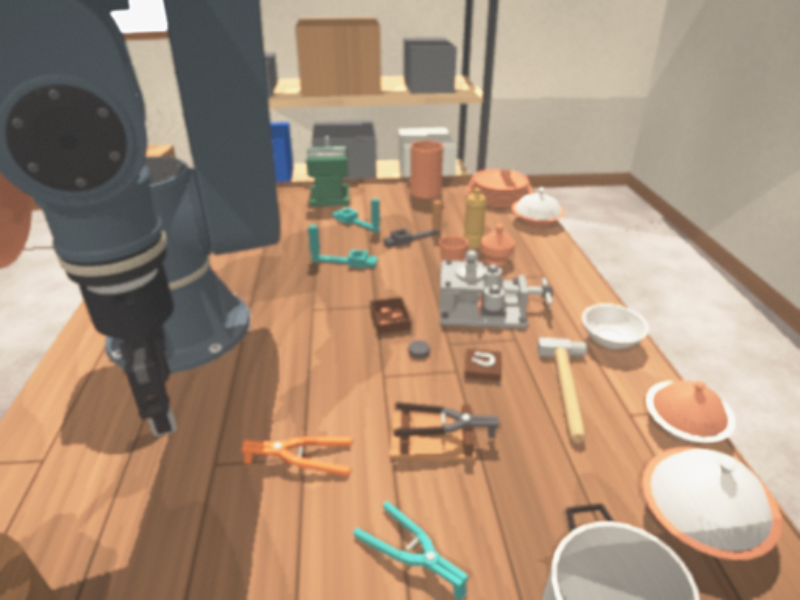

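The scene view shows these lookalikes:
- **Crank:** the dark steel one with the wooden grip is at (537,365). Turquoise ones are at (515,325) and (600,347).
- **Pliers:** the black pair on the rest is at (295,303), or (447,420) in the side view. The orange pair is at (318,265) and the turquoise pair at (242,281).
- **Ring and roller:** the ring on its block is at (327,343), and the roller shaft is at (403,338).

I choose the dark crank and the black pliers.

```bash
python3 - <<'E'
from h import *
a=load('scene');b=load('side');k=1.5625
for n,o,L in (('scene',a,dict(hub=(536,360),grip=(544,385),shaft=(403,337),block=(327,346),pl=(293,300),cup=(472,370),sugar=(461,405),mill=(508,380))),('side',b,dict(hub=(398,238),grip=(437,203),shaft=(471,256),block=(484,362),pivot=(465,418),h1=(400,405),h2=(400,432),nose=(494,424)))):
    for q,(u,v) in L.items(): print(n,q,atd(o,u/k,v/k).round(3))
x=np.hstack([cv2.resize(a['p'][180:280,160:290],None,fx=3,fy=3,interpolation=2),cv2.resize(a['p'][205:305,270:400],None,fx=3,fy=3,interpolation=2)])
y=np.hstack([cv2.resize(b['p'][135:235,235:365],None,fx=3,fy=3,interpolation=2),cv2.resize(b['p'][210:310,235:365],None,fx=3,fy=3,interpolation=2)])
cv2.imwrite('pics/c.png',np.vstack([x,y])[:,:,::-1])
E
```

```text
scene hub [0.473 0.329 0.024]
scene grip [0.602 0.373 0.063]
scene shaft [0.612 0.037 0.114]
scene block [ 0.603 -0.171  0.022]
scene pl [ 0.486 -0.327  0.047]
scene cup [0.569 0.196 0.028]
scene sugar [0.736 0.22  0.067]
scene mill [0.697 0.309 0.135]
side hub [0.479 0.305 0.024]
side grip [0.587 0.365 0.089]
side shaft [0.602 0.022 0.121]
side block [ 0.588 -0.188  0.018]
side pivot [ 0.517 -0.351  0.051]
side h1 [ 0.422 -0.309  0.047]
side h2 [ 0.416 -0.366  0.048]
side nose [ 0.56  -0.364  0.046]
```

View pics/c.png

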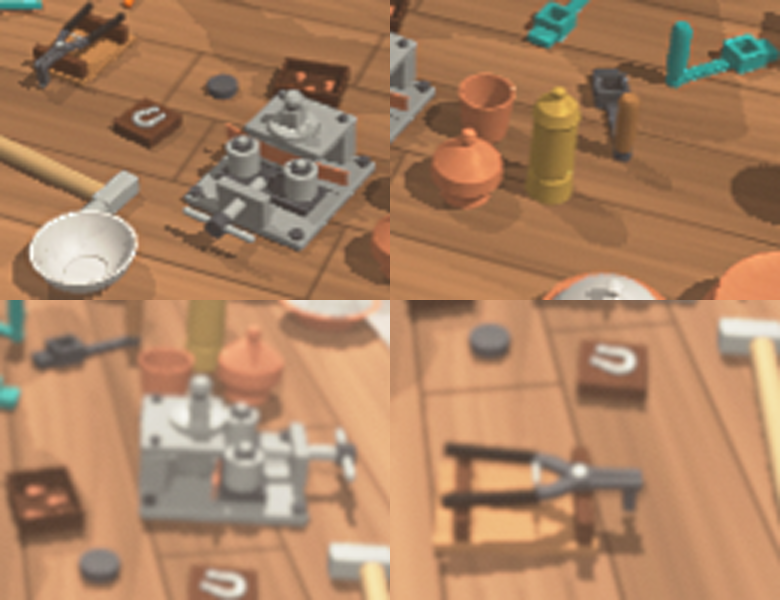

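The dark crank, black pliers on the rest, ring block and roller shaft are all confirmed in the crops. I'll hop over each one and take a close look from above.

```bash
cat >> h.py <<'E'
def state():
    s=manip.observe();M=R.from_quat(s['tool_rot']).as_matrix();return s,M,np.arctan2(M[1,0],M[0,0])
def to(P,psi=None):
    s,M,p=state();d=M.T@(np.array(P)-s['tcp_pos']);print('t',round(s['t'],2),'shift',d.round(4),'yaw',None if psi is None else round((p-psi+np.pi)%(2*np.pi)-np.pi,4),'tcp',s['tcp_pos'].round(4),'psi',round(p,4),'F',s['force'].round(1),'w',round(s['gripper_width'],4),'tilt',M[:2,2].round(4))
E
python3 -c "
from h import *
to([.46,-.335,.304],0)"
```

```text
t 0.15 shift [ 0.341  -0.0442 -0.0004] yaw 0.2988 tcp [ 0.1471 -0.4777  0.3035] psi 0.2988 F [ 0.1 -0.2 -0.4] w 0.0852 tilt [-0.0003  0.0008]
```

Request:
carry_out([
  [[0.345,-0.04,0],0.299,100],
  [[0.345,-0.04,0],0.299,100],
  [[0.345,-0.04,0],0.299,100],
  [[0.345,-0.04,0],0.299,100],
  [[0.345,-0.04,0],0.299,100],
  [[0.345,-0.04,0],0.299,100],
  [[0.345,-0.04,0],0.299,100],
  [[0.345,-0.04,0],0.299,100],
  [[0.345,-0.04,0],0.299,100],
  [[0.345,-0.04,0],0.299,100],
])

```text
t: 1.4
tcp_pos: [0.4644, -0.3385, 0.3041]
tool_rot: [1.0, -0.001, 0.0, 0.0]
force: [-0.3, -0.1, 0.8]
gripper_width: 0.0856
grasp_force: 0.0
```

```bash
python3 -c "
from h import *
snap('wrist');import os;os.rename('wrist.pkl','w_pl.pkl')
to([.58,-.18,.304],0)"
```

```text
t 1.45 shift [ 1.153e-01 -1.586e-01  1.000e-04] yaw -0.0013 tcp [ 0.4645 -0.3385  0.3041] psi -0.0013 F [-0.1 -0.2 -0.3] w 0.0851 tilt [ 0.0002 -0.0002]
```

Request:
carry_out([
  [[0.115,-0.158,0],0,100],
  [[0.115,-0.158,0],0,100],
  [[0.115,-0.158,0],0,100],
  [[0.115,-0.158,0],0,100],
  [[0.115,-0.158,0],0,100],
  [[0.115,-0.158,0],0,100],
])

```text
t: 2.2
tcp_pos: [0.5795, -0.1813, 0.3041]
tool_rot: [1.0, -0.001, -0.0, 0.0]
force: [-0.5, 0.2, -0.4]
gripper_width: 0.0857
grasp_force: 0.0
```

```bash
python3 -c "
from h import *
snap('wrist');import os;os.rename('wrist.pkl','w_rg.pkl')
to([.6,.025,.304],0)"
```

```text
t 2.25 shift [ 2.010e-02 -2.064e-01  1.000e-04] yaw -0.002 tcp [ 0.5795 -0.1814  0.3041] psi -0.002 F [-0.1  0.3  1.2] w 0.0852 tilt [ 0.0001 -0.0002]
```

Request:
carry_out([
  [[0.02,-0.205,0],0,100],
  [[0.02,-0.205,0],0,100],
  [[0.02,-0.205,0],0,100],
  [[0.02,-0.205,0],0,100],
  [[0.02,-0.205,0],0,100],
  [[0.02,-0.205,0],0,100],
  [[0.02,-0.205,0],0,100],
])

```text
t: 3.12
tcp_pos: [0.6004, 0.0115, 0.304]
tool_rot: [1.0, 0.008, -0.0, -0.005]
force: [-0.3, -0.9, -1.1]
gripper_width: 0.0856
grasp_force: 0.0
```

```bash
python3 -c "
from h import *
snap('wrist');import os;os.rename('wrist.pkl','w_sh.pkl')
to([.47,.315,.304],0.42)"
```

```text
t 3.17 shift [-0.1252 -0.3053  0.0028] yaw -0.4032 tcp [0.6004 0.0118 0.3039] psi 0.0168 F [-0.9  0.4 -0.1] w 0.0851 tilt [-0.0002  0.0093]
```

Request:
carry_out([
  [[-0.13,-0.29,0],-0.42,100],
  [[-0.13,-0.29,0],-0.42,100],
  [[-0.13,-0.29,0],-0.42,100],
  [[-0.13,-0.29,0],-0.42,100],
  [[-0.13,-0.29,0],-0.42,100],
  [[-0.13,-0.29,0],-0.42,100],
  [[-0.13,-0.29,0],-0.42,100],
  [[-0.13,-0.29,0],-0.42,100],
  [[-0.13,-0.29,0],-0.42,100],
])

```text
t: 4.3
tcp_pos: [0.4826, 0.2675, 0.3066]
tool_rot: [0.97, 0.243, -0.003, -0.018]
force: [0.5, -0.3, -0.0]
gripper_width: 0.0854
grasp_force: 0.0
```

```bash
python3 -c "
from h import *
snap('wrist');import os;os.rename('wrist.pkl','w_cr.pkl')
to([.47,.315,.304],0.42)
I=[cv2.resize(load(n)['p'],(400,300),interpolation=cv2.INTER_AREA) for n in ('w_pl','w_rg','w_sh','w_cr')]
cv2.imwrite('pics/d.png',np.vstack([np.hstack(I[:2]),np.hstack(I[2:])])[:,:,::-1])
"
```

```text
t 4.35 shift [ 0.0112 -0.0475  0.0044] yaw 0.0711 tcp [0.4826 0.2677 0.3066] psi 0.4911 F [ 0.3 -0.4  0.1] w 0.0852 tilt [-0.0148  0.0341]
```

View pics/d.png

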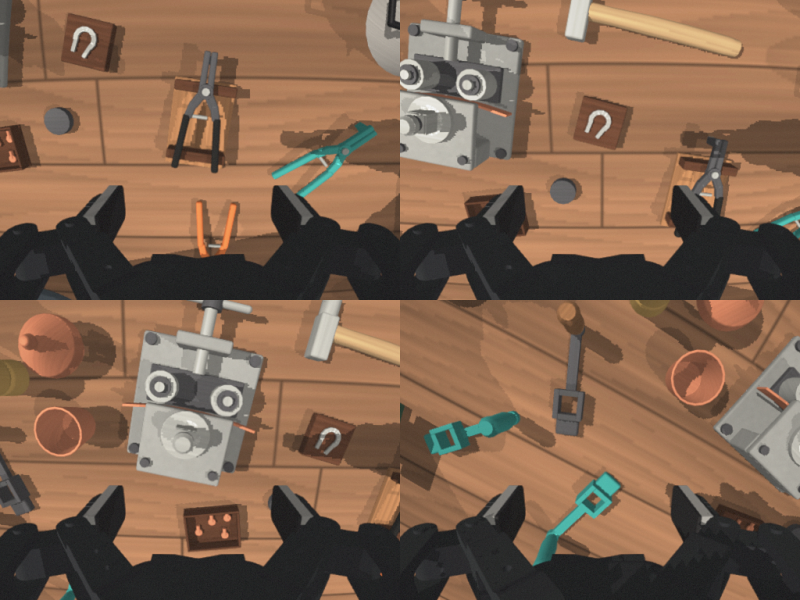

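Request:
carry_out([
  [[0,0,0],0,100],
  [[0,0,0],0,100],
])

```text
t: 4.6
tcp_pos: [0.4823, 0.2682, 0.3066]
tool_rot: [0.97, 0.244, -0.003, -0.018]
force: [-0.3, 0.7, 0.2]
gripper_width: 0.0854
grasp_force: 0.0
```

```bash
python3 -c "
from h import *
to([.47,.315,.304],0.42)
o=load('w_cr');C=cloud(o);H,W=384,512
# crank hub & arm: points with z .006-.04 near crank pixel, dark/gray
k=1.28
for nm,u,v in (('hubtop',568-400,396-300),('grip',571-400,312-300),('cw',567-400,430-300)):
    print(nm,atd(o,u*k,v*k))
o=load('w_cr')
save(o,'e.png',(150,0,300,180),4)
o=load('w_pl')
"
```

```text
t 4.6 shift [ 0.0112 -0.0469  0.0044] yaw 0.0721 tcp [0.4823 0.2682 0.3066] psi 0.4921 F [-0.3  0.7  0.2] w 0.0854 tilt [-0.0149  0.0342]
hubtop [0.50017987 0.33655964 0.02662283]
grip [0.58902477 0.36665869 0.09188203]
cw [0.45300221 0.31692053 0.0135028 ]
```

View pics/e.png

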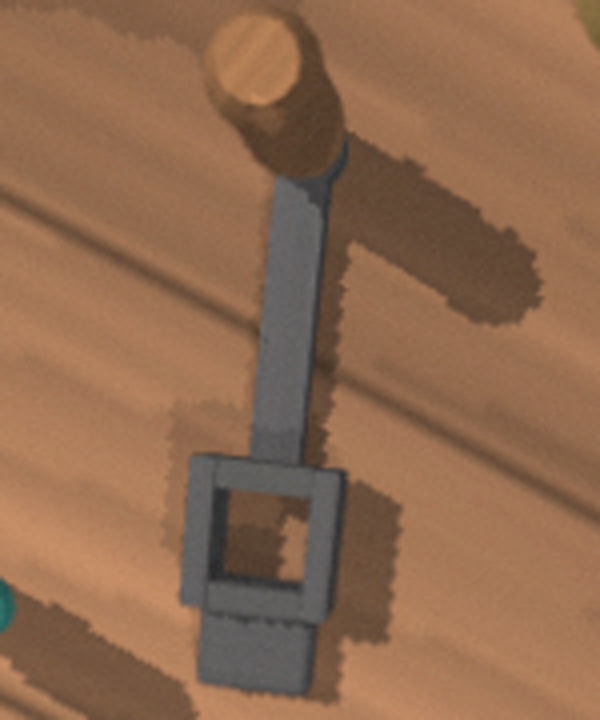

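Request:
carry_out([
  [[0,0.12,0],0,100],
  [[0,0.12,0],0,100],
])

```text
t: 4.85
tcp_pos: [0.5394, 0.1617, 0.3022]
tool_rot: [0.969, 0.244, -0.003, -0.018]
force: [0.6, 0.3, 0.1]
gripper_width: 0.0851
grasp_force: 0.0
```

```bash
python3 -c "
from h import *
to([.47,.315,.304],0.42);print(manip.observe()['joint_positions'].round(4))"
```

```text
t 4.85 shift [ 0.0116 -0.1679  0.0045] yaw 0.0739 tcp [0.5394 0.1617 0.3022] psi 0.4939 F [0.6 0.3 0.1] w 0.0851 tilt [-0.0146  0.0343]
[0.2752 0.3499 0.1443 1.37   0.0369 2.9227]
```

Request:
carry_out([
  [[0,0,0],0,100],
])

```text
t: 4.97
tcp_pos: [0.5402, 0.1596, 0.3018]
tool_rot: [0.97, 0.242, -0.003, -0.018]
force: [0.5, 0.0, 0.9]
gripper_width: 0.0852
grasp_force: 0.0
```

```bash
python3 -c "
from h import *
to([.47,.315,.304],0.42);print(manip.observe()['joint_positions'].round(4))"
```

```text
t 4.97 shift [ 0.0109 -0.1701  0.004 ] yaw 0.0681 tcp [0.5402 0.1596 0.3018] psi 0.4881 F [0.5 0.  0.9] w 0.0852 tilt [-0.015   0.0337]
[0.2715 0.3509 0.1446 1.37   0.0365 2.9249]
```

The tilt came from joint 6 hitting its range limit, since q6 = q1 − psi + π. I'll unwind it and use the opposite limit to take the tilt back out.

Request:
carry_out([
  [[0,0,0],-0.18,100],
  [[0,0,0],-0.36,100],
  [[0,0,0],-0.54,100],
  [[0,0,0],-0.72,100],
  [[0,0,0],-0.9,100],
  [[0,0,0],-1.08,100],
  [[0,0,0],-1.26,100],
  [[0,0,0],-1.44,100],
  [[0,0,0],-1.62,100],
  [[0,0,0],-1.8,100],
  [[0,0,0],-1.98,100],
  [[0,0,0],-2.16,100],
  [[0,0,0],-2.34,100],
  [[0,0,0],-2.52,100],
  [[0,0,0],-2.7,100],
  [[0,0,0],-2.88,100],
  [[0,0,0],-3.06,100],
  [[0,0,0],-3.24,100],
  [[0,0,0],-3.42,100],
  [[0,0,0],-3.6,100],
])

```text
t: 7.48
tcp_pos: [0.5387, 0.1634, 0.3022]
tool_rot: [-0.461, 0.887, 0.019, 0.001]
force: [0.0, 0.5, -0.1]
gripper_width: 0.085
grasp_force: 0.0
```

Request:
carry_out([
  [[0,0,0],-0.18,100],
  [[0,0,0],-0.36,100],
  [[0,0,0],-0.54,100],
  [[0,0,0],-0.72,100],
  [[0,0,0],-0.9,100],
  [[0,0,0],-1.08,100],
  [[0,0,0],-1.26,100],
  [[0,0,0],-1.44,100],
  [[0,0,0],-1.62,100],
  [[0,0,0],-1.8,100],
  [[0,0,0],-1.98,100],
  [[0,0,0],-2.16,100],
  [[0,0,0],-2.34,100],
  [[0,0,0],-2.48,100],
  [[0,0,0],-2.54,100],
  [[0,0,0],-2.54,100],
])

```text
t: 9.48
tcp_pos: [0.5319, 0.1836, 0.3022]
tool_rot: [0.987, 0.161, -0.003, -0.01]
force: [-0.3, -0.9, -0.2]
gripper_width: 0.0856
grasp_force: 0.0
```

```bash
python3 -c "
from h import *
to([.47,.315,.304],0.42);print(manip.observe()['joint_positions'].round(4))"
```

```text
t 9.47 shift [-0.017  -0.1442  0.0013] yaw -0.0972 tcp [0.5319 0.1836 0.3022] psi 0.3228 F [-0.3 -0.9 -0.2] w 0.0856 tilt [-0.009   0.0193]
[ 0.3233  0.347   0.1406  1.3668  0.0212 -3.1412]
```

Request:
carry_out([
  [[0,0.01,0],-0.07,100],
  [[0,0.01,0],-0.07,100],
  [[0,0.01,0],-0.07,100],
])

```text
t: 9.85
tcp_pos: [0.5271, 0.1953, 0.302]
tool_rot: [0.984, 0.176, -0.001, -0.001]
force: [-0.2, -0.2, 0.8]
gripper_width: 0.0859
grasp_force: 0.0
```

```bash
python3 -c "
from h import *
to([.47,.315,.304],0.42);print(manip.observe()['joint_positions'].round(4))"
```

```text
t 9.85 shift [-0.0122 -0.132  -0.0017] yaw -0.0669 tcp [0.5271 0.1953 0.302 ] psi 0.3531 F [-0.2 -0.2  0.8] w 0.0859 tilt [-0.002   0.0015]
[ 3.5400e-01  3.4520e-01  1.3760e-01  1.3646e+00  2.1000e-03 -3.1407e+00]
```

```bash
python3 - <<'E'
from h import *
o=load('w_cr')
for L in ([(193,455),(346,470),(328,622),(183,603)],[(228,488),(308,498),(303,588),(212,578)]):
    P=np.array([atz(o,150+u/4,v/4,.026) for u,v in L]);print(P[:,:2].round(4),P.mean(0).round(4),[round(np.linalg.norm(P[i]-P[i-1])*1e3,1) for i in range(4)])
C=cloud(o);m=(C[...,2]>.018)&(C[...,2]<.034)&(np.hypot(C[...,0]-.495,C[...,1]-.333)<.045)
q=C[m][:,:2].astype(np.float32);print('hub rect',m.sum(),cv2.minAreaRect(q))
m=(C[...,2]>.086)&(np.hypot(C[...,0]-.59,C[...,1]-.367)<.05);print('grip',C[m].mean(0))
m=(C[...,2]>.005)&(C[...,2]<.017)&(np.hypot(C[...,0]-.54,C[...,1]-.35)<.035);q=C[m][:,:2].astype(np.float32);print('arm',cv2.minAreaRect(q),C[m].mean(0))
# shaft
o=load('w_sh');C=cloud(o);D=np.hypot(C[...,0]-.605,C[...,1]-.03)
for a,b in((.084,.101),(.1,.107),(.110,.123),(.123,.13),(.078,.086)):
    m=(C[...,2]>a)&(C[...,2]<b)&(D<.05);q=C[m][:,:2].astype(np.float32);print(a,b,m.sum(),cv2.minAreaRect(q),cv2.minEnclosingCircle(q))
save(o,'f1.png',(200,130,280,190),5)
o2=load('w_rg');o3=load('w_pl')
A=[cv2.resize(x['p'][r[1]:r[3],r[0]:r[2]],(400,300),interpolation=2) for x,r in((o,(195,130,275,190)),(load('w_rg'),(210,110,310,185)),(o3,(205,50,325,140)),(o3,(195,150,315,240)))]
cv2.imwrite('pics/f.png',np.vstack([np.hstack(A[:2]),np.hstack(A[2:])])[:,:,::-1])
E
```

```text
[[0.5002 0.3574]
 [0.5163 0.3185]
 [0.4769 0.3037]
 [0.4623 0.3421]] [0.489  0.3304 0.026 ] [np.float64(40.9), np.float64(42.1), np.float64(42.1), np.float64(41.1)]
[[0.4968 0.3449]
 [0.5047 0.3242]
 [0.4821 0.3142]
 [0.4725 0.3379]] [0.489  0.3303 0.026 ] [np.float64(25.3), np.float64(22.2), np.float64(24.8), np.float64(25.6)]
hub rect 952 ((0.48796290159225464, 0.33175384998321533), (0.042573291808366776, 0.04255598783493042), 21.29374885559082)
grip [0.58727235 0.36959574 0.09040506]
arm ((0.5396178364753723, 0.35173073410987854), (0.06910983473062515, 0.017261182889342308), 23.084070205688477) [0.54010662 0.35176144 0.00954186]
0.084 0.101 92 ((0.6144883036613464, 0.02700103633105755), (0.023771025240421295, 0.0006288321455940604), 79.14654541015625) ((0.6145120859146118, 0.026996485888957977), 0.011986248195171356)
0.1 0.107 177 ((0.6032305359840393, 0.029461076483130455), (0.02386070415377617, 0.023635054007172585), 79.09893035888672) ((0.6030672788619995, 0.02969406731426716), 0.01656385324895382)
0.11 0.123 189 ((0.6035231351852417, 0.029289040714502335), (0.022373942658305168, 0.022067192941904068), 75.23495483398438) ((0.6035887598991394, 0.02936813235282898), 0.011630157008767128)
0.123 0.13 426 ((0.6033894419670105, 0.0297200009226799), (0.019498268142342567, 0.0190748181194067), 83.9155502319336) ((0.6040710210800171, 0.029318349435925484), 0.010538646951317787)
0.078 0.086 2117 ((0.6034356355667114, 0.029185429215431213), (0.05873292684555054, 0.058239176869392395), 51.74617004394531) ((0.6029965281486511, 0.02942810207605362), 0.029978016391396523)
```

View pics/f.png

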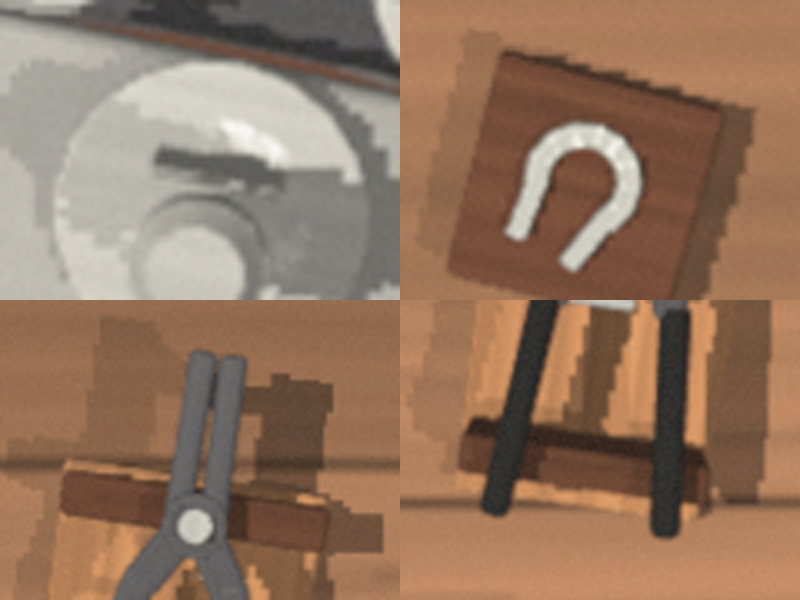

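Depth gives these positions:
- **Crank:** origin (0.488, 0.332), angle 0.372 rad. The grip sits 106 mm away, which matches the description.
- **Shaft:** axis (0.6034, 0.0293), square at −0.190 rad.

The crank goes on with psi = angle + π, which keeps joint 6 near zero.

Request:
carry_out([
  [[0.001,-0.01,0.01],0.184,100],
  [[0.002,-0.03,0.03],0.368,100],
  [[0.004,-0.05,0.05],0.552,100],
  [[0.006,-0.08,0.07],0.736,100],
  [[0.008,-0.11,0.1],0.92,100],
  [[0.0106,-0.1415,0.1],1.104,100],
  [[0.0106,-0.1415,0.1],1.288,100],
  [[0.0106,-0.1415,0.1],1.472,100],
  [[0.0106,-0.1415,0.1],1.656,100],
  [[0.0106,-0.1415,0.1],1.84,100],
  [[0.0106,-0.1415,0.1],2.024,100],
  [[0.0106,-0.1415,0.1],2.208,100],
  [[0.0106,-0.1415,0.1],2.392,100],
  [[0.0106,-0.1415,0.1],2.576,100],
  [[0.0106,-0.1415,0.1],2.76,100],
  [[0.0106,-0.1415,0.1],2.944,100],
  [[0.0106,-0.1415,0.1],3.12,100],
  [[0.0106,-0.1415,0.1],3.12,100],
  [[0.0106,-0.1415,0.1],3.12,100],
])

```text
t: 12.22
tcp_pos: [0.4882, 0.3316, 0.2022]
tool_rot: [-0.188, 0.982, 0.001, -0.001]
force: [0.4, 0.3, 0.2]
gripper_width: 0.0852
grasp_force: 0.0
```

```bash
python3 - <<'E'
from h import *
o=snap('wrist');C=cloud(o);m=(C[...,2]>.018)&(C[...,2]<.034)&(np.hypot(C[...,0]-.489,C[...,1]-.332)<.045)
r=cv2.minAreaRect(C[m][:,:2].astype(np.float32));print(m.sum(),r)
to([*r[0],.073],.372-np.pi)
# pliers / ring / block poses from saved
o=load('w_rg');C=cloud(o)
def pr(n,m,C=C):
    q=C[m][:,:2].astype(np.float32);print(n,m.sum(),cv2.minAreaRect(q),C[m].mean(0).round(4))
near=lambda x,y,r,C=C:np.hypot(C[...,0]-x,C[...,1]-y)<r
br=o['p'].astype(int).min(-1)
pr('block',(C[...,2]>.012)&(C[...,2]<.026)&near(.595,-.18,.055))
pr('ring',(br>140)&near(.595,-.18,.03)); 
m=(br>140)&near(.595,-.18,.03);print(C[m][:,2].min(),C[m][:,2].max())
q=C[m][:,:2];np.save('ringpts.npy',C[m])
o=load('w_pl');C=cloud(o)
for a,b in((.046,.053),(.040,.047)):
    pr('pl',(C[...,2]>a)&(C[...,2]<b)&near(.49,-.335,.13,C),C)
m=(C[...,2]>.04)&(C[...,2]<.056)&near(.49,-.335,.12,C);P=C[m]
for x in np.arange(.38,.58,.01):
    s=P[abs(P[:,0]-x)<.002]
    if len(s): 
        y=np.sort(s[:,1]);g=np.diff(y);print(round(x,3),y[[0,-1]].round(4),[(y[i].round(4),y[i+1].round(4)) for i in np.where(g>.003)[0]],np.median(s[:,2]).round(4))
E
```

```text
1716 ((0.4877699613571167, 0.3323116600513458), (0.04157562181353569, 0.04203920066356659), 21.317201614379883)
t 12.28 shift [-0.      0.0005  0.1293] yaw 0.0054 tcp [0.4882 0.3316 0.2023] psi -2.7642 F [-0.6  0.6  0.1] w 0.0856 tilt [-0.002   0.0016]
block 3266 ((0.5863934755325317, -0.18400779366493225), (0.0660887360572815, 0.065728560090065), 75.01303100585938) [ 0.5878 -0.184   0.018 ]
ring 435 ((0.5873532891273499, -0.18116264045238495), (0.032379671931266785, 0.039835989475250244), 59.020809173583984) [ 0.5897 -0.1823  0.0209]
0.016059935103128975 0.02337293612951602
pl 2011 ((0.48960232734680176, -0.34326231479644775), (0.06477709859609604, 0.15756282210350037), 82.71932220458984) [ 0.4799 -0.3429  0.0473]
pl 1949 ((0.4894707202911377, -0.3437194228172302), (0.06676933169364929, 0.16008636355400085), 82.40743255615234) [ 0.4995 -0.3455  0.0457]
0.41 [-0.3667 -0.3566] [] 0.0469
0.42 [-0.3663 -0.3006] [(np.float64(-0.3575), np.float64(-0.3107))] 0.047
0.43 [-0.3672 -0.303 ] [(np.float64(-0.3575), np.float64(-0.313))] 0.0468
0.44 [-0.367  -0.3055] [(np.float64(-0.3575), np.float64(-0.3163))] 0.0469
0.45 [-0.3679 -0.309 ] [(np.float64(-0.3581), np.float64(-0.3187))] 0.047
0.46 [-0.3675 -0.3113] [(np.float64(-0.358), np.float64(-0.3211))] 0.0471
0.47 [-0.3685 -0.3137] [(np.float64(-0.3589), np.float64(-0.3242))] 0.0473
0.48 [-0.3682 -0.317 ] [(np.float64(-0.3567), np.float64(-0.3495)), (np.float64(-0.3474), np.float64(-0.3265))] 0.047
0.49 [-0.3659 -0.3203] [(np.float64(-0.3555), np.float64(-0.3327))] 0.0467
0.5 [-0.3647 -0.3246] [(np.float64(-0.3513), np.float64(-0.34))] 0.0464
0.51 [-0.3605 -0.3308] [] 0.047
0.52 [-0.3583 -0.339 ] [] 0.0487
0.53 [-0.3593 -0.341 ] [] 0.0454
0.54 [-0.3592 -0.342 ] [] 0.0455
0.55 [-0.3609 -0.344 ] [] 0.0456
0.56 [-0.3618 -0.3459] [] 0.0454
0.57 [-0.3588 -0.3469] [] 0.0445
```

Request:
carry_out([
  [[0,0.0005,0.06],0.005,100],
  [[0,0.0005,0.11],0.005,100],
  [[0,0.0005,0.129],0.005,100],
  [[0,0.0005,0.129],0.005,100],
  [[0,0.0005,0.129],0.005,20],
  [[0,0.0005,0.129],0.005,20],
  [[0,0.0005,0.129],0.005,20],
  [[0,0.0005,0.129],0.005,20],
  [[0,0.0005,0.129],0.005,20],
  [[0,0.0005,0.129],0.005,20],
])

```text
t: 13.52
tcp_pos: [0.4883, 0.3327, 0.0746]
tool_rot: [-0.184, 0.983, 0.001, 0.0]
force: [-1.8, -1.1, 10.4]
gripper_width: 0.0408
grasp_force: 61.7
```

```bash
python3 - <<'E'
from h import *
s=manip.observe();print(s['grasp_force'],s['moment'])
to([.6034,.0293,.24],-.19-np.pi)
E
```

```text
61.669864654541016 [-0.31364267  0.3262751  -0.13794488]
t 13.53 shift [ 0.002  -0.3241 -0.1662] yaw 0.5592 tcp [0.4883 0.3327 0.0746] psi -2.7724 F [-1.8 -1.1 10.4] w 0.0408 tilt [-0.0003  0.0026]
```

Request:
carry_out([
  [[0,0,-0.05],0,20],
  [[0,0,-0.1],0,20],
  [[0,0,-0.15],0,20],
  [[0,-0.02,-0.168],0,20],
  [[0,-0.06,-0.168],0.1,20],
  [[0,-0.1,-0.168],0.2,20],
  [[0,-0.14,-0.168],0.3,20],
  [[0,-0.18,-0.168],0.4,20],
  [[0,-0.22,-0.168],0.5,20],
  [[0.001,-0.26,-0.168],0.559,20],
  [[0.002,-0.29,-0.168],0.559,20],
  [[0.002,-0.31,-0.168],0.559,20],
  [[0.002,-0.32,-0.168],0.559,20],
  [[0.002,-0.324,-0.168],0.559,20],
  [[0.002,-0.324,-0.168],0.559,20],
  [[0.002,-0.324,-0.168],0.559,20],
])

```text
t: 15.52
tcp_pos: [0.6029, 0.0299, 0.2406]
tool_rot: [0.094, 0.996, 0.001, -0.001]
force: [-0.2, 0.3, -4.8]
gripper_width: 0.0406
grasp_force: 63.9
```

```bash
python3 - <<'E'
from h import *
o=snap('wrist');a=snap('scene')
s=manip.observe();print(s['grasp_force'],s['moment'],s['joint_positions'].round(3))
to([.6034,.0293,.16],-.19-np.pi)
q=proj(a,[[.6034,.0293,.12]])[0].astype(int);print(q)
u=cv2.resize(a['p'][q[1]-70:q[1]+50,q[0]-80:q[0]+80],(400,300),interpolation=2)
cv2.imwrite('pics/g.png',np.hstack([cv2.resize(o['p'],(400,300)),u])[:,:,::-1])
C=cloud(o);z=C[...,2]
for n,lo,hi,c,r in(('hubtop',.18,.21,(.603,.029),.045),('cw',.17,.188,(.56,.04),.03)):
    m=(z>lo)&(z<hi)&(np.hypot(C[...,0]-c[0],C[...,1]-c[1])<r)
    print(n,m.sum(),cv2.minAreaRect(C[m][:,:2].astype(np.float32)) if m.sum()>5 else '',C[m].mean(0) if m.any() else '')
E
```

```text
63.89232158660889 [-0.00119634  0.10488405 -0.02050225] [0.049 0.447 0.133 1.259 0.002 0.238]
t 15.62 shift [-0.0007 -0.0005  0.0806] yaw 0.0009 tcp [0.6029 0.0298 0.2406] psi 2.9525 F [-0.1 -0.6 -5.5] w 0.0406 tilt [-0.002   0.0016]
[256 212]
hubtop 11183 ((0.5950760841369629, 0.033080533146858215), (0.06300410628318787, 0.07038353383541107), 45.79807662963867) [0.59587906 0.03185647 0.19121113]
cw 5301 ((0.569566547870636, 0.037672027945518494), (0.04061131179332733, 0.025547200813889503), 79.21150207519531) [0.57022628 0.03723232 0.17979434]
```

View pics/g.png

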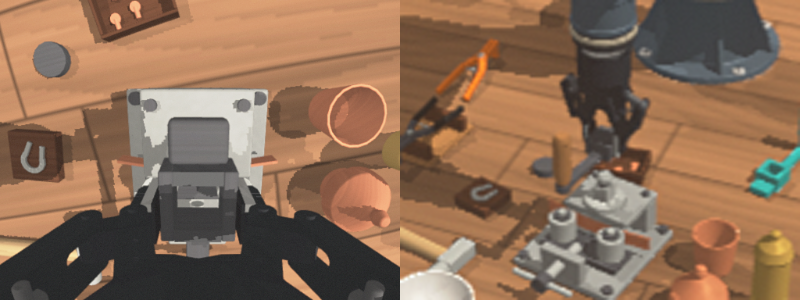

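```bash
python3 - <<'E'
from h import *
o=load('wrist');C=cloud(o);a=-.189;c=np.array([.6029,.0298])
L=(C[...,:2]-c)@np.array([[np.cos(a),-np.sin(a)],[np.sin(a),np.cos(a)]]);z=C[...,2]
m=(z>.176)&(z<.184)&(L[...,0]<-.026)&(L[...,0]>-.06)&(abs(L[...,1])<.03)
for p in(0,1,5,50,95,99,100):print(p,np.percentile(L[m],p,axis=0).round(4))
m=(z>.187)&(z<.195)&(abs(L[...,0])<.03)&(abs(L[...,1])<.025)
for p in(0,1,5,50,95,99,100):print('hub',p,np.percentile(L[m],p,axis=0).round(4))
E
```

```text
0 [-0.047 -0.016]
1 [-0.0467 -0.0154]
5 [-0.046  -0.0138]
50 [-0.0369  0.0011]
95 [-0.0271  0.016 ]
99 [-0.0262  0.0176]
100 [-0.026   0.0182]
hub 0 [-0.0228 -0.025 ]
hub 1 [-0.0224 -0.0217]
hub 5 [-0.022  -0.0191]
hub 50 [-0.0052  0.0003]
hub 95 [0.0182 0.0204]
hub 99 [0.0196 0.0217]
hub 100 [0.0209 0.025 ]
```

Request:
carry_out([
  [[-0.0012,-0.0009,0],0,20],
  [[-0.0012,-0.0009,0.03],0,20],
  [[-0.0012,-0.0009,0.045],0,20],
  [[-0.0012,-0.0009,0.055],0,20],
  [[-0.0012,-0.0009,0.06],0,20],
  [[-0.0012,-0.0009,0.063],0,20],
  [[-0.0012,-0.0009,0.066],0,20],
  [[-0.0012,-0.0009,0.069],0,20],
  [[-0.0012,-0.0009,0.069],0,20],
])

```text
t: 16.75
tcp_pos: [0.6039, 0.0283, 0.1714]
tool_rot: [0.095, 0.995, 0.001, -0.001]
force: [-0.7, -0.0, -5.3]
gripper_width: 0.0409
grasp_force: 63.7
```

```bash
python3 - <<'E'
from h import *
s=manip.observe();print(s['grasp_force'],s['moment'])
to([.6039,.0287,.1566],-.19-np.pi)
E
```

```text
63.735841512680054 [ 0.00902199  0.0722063  -0.02170048]
t 16.75 shift [0.     0.0004 0.0148] yaw 0.0002 tcp [0.6039 0.0283 0.1714] psi 2.9518 F [-0.7 -0.  -5.3] w 0.0409 tilt [-0.0022  0.0016]
```

Request:
carry_out([
  [[0,0,0.004],0,20],
  [[0,0,0.008],0,20],
  [[0,0,0.011],0,20],
  [[0,0,0.0135],0,20],
  [[0,0,0.0148],0,20],
  [[0,0,0.0155],0,20],
  [[0,0,0.0155],0,20],
])

```text
t: 17.62
tcp_pos: [0.6038, 0.0283, 0.1566]
tool_rot: [0.095, 0.995, 0.001, -0.001]
force: [-6.3, -0.2, 4.0]
gripper_width: 0.0408
grasp_force: 65.0
```

```bash
python3 - <<'E'
from h import *
s=manip.observe();print(s['grasp_force'],s['moment'])
to([.6039,.0287,.1566],-.19-np.pi)
E
```

```text
65.04913687705994 [-0.0175197   1.01376018  0.04204722]
t 17.62 shift [-0.      0.0004  0.    ] yaw 0.0001 tcp [0.6038 0.0283 0.1566] psi 2.9517 F [-6.3 -0.2  4. ] w 0.0408 tilt [-0.0018  0.0016]
```

Request:
carry_out([
  [[0,0,0.001],0,20],
  [[0,0,0.001],0,20],
  [[0,0,0.001],0,100],
  [[0,0,0.001],0,100],
  [[0,0,0.001],0,100],
  [[0,0,0.001],0,100],
  [[0,0,-0.03],0,100],
  [[0,0,-0.08],0,100],
  [[0,0,-0.12],0,100],
  [[0,0,-0.14],0,100],
  [[0,0,-0.14],0,100],
])

```text
t: 19.0
tcp_pos: [0.6048, 0.0281, 0.2973]
tool_rot: [0.095, 0.995, 0.001, 0.0]
force: [-0.3, 0.4, 0.1]
gripper_width: 0.0855
grasp_force: 0.0
```

```bash
python3 - <<'E'
from h import *
s=manip.observe();print(s['joint_positions'].round(3))
o=snap('wrist');C=cloud(o);z=C[...,2];D=np.hypot(C[...,0]-.6034,C[...,1]-.0293)
m=(z>.101)&(z<.1135)&(D<.045)&(D>.015);print(m.sum(),np.median(z[m]),cv2.minAreaRect(C[m][:,:2].astype(np.float32)))
for q in range(4):
    t=np.arctan2(C[...,1]-.0293,C[...,0]-.6034);mm=m&(((t+np.pi)//(np.pi/2)).astype(float)==q);print(q,mm.sum(),np.median(z[mm]) if mm.any() else '')
for lo,hi in((.110,.1225),(.123,.13)):
    m=(z>lo)&(z<hi)&(D<.013);print('shaft',C[m].mean(0),cv2.minEnclosingCircle(C[m][:,:2].astype(np.float32)))
save(o,'h0.png',(156,92,356,242),4)
to([.44,-.34,.2],0)
# ring fit
o=load('w_rg');C=cloud(o);P=np.load('ringpts.npy');P=P[(P[:,2]>.018)]
print('ring pts',len(P),np.median(P[:,2]),P.mean(0))
from scipy.optimize import least_squares
from scipy.spatial import cKDTree
def model():
    L=[]
    for r in np.arange(9.8,16.1,.5):
        for t in np.radians(np.arange(60,301,3)):L.append((r*np.cos(t),r*np.sin(t)))
    for s in(1,-1):
        for x in np.arange(5,23.1,.7):
            f=(x-5)/18; 
            for y in np.linspace(0,5.5,8): L.append((x,s*(8.5-(8.5-6.8)*(x-5)/11*1+y)))
    return np.array(L)/1e3
M=model();Q=P[:,:2];kq=cKDTree(Q)
def T(p):c,s=np.cos(p[2]),np.sin(p[2]);return M@np.array([[c,s],[-s,c]])+p[:2]
def cost(p):
    t=T(p);return np.concatenate([kq.query(t)[0],cKDTree(t).query(Q)[0]])*1e3
for a in(2.6,2.9,3.2):
    r=least_squares(cost,[*Q.mean(0),a],loss='soft_l1',diff_step=1e-3,x_scale=[.01,.01,.3]);print(r.x.round(4),round(r.cost,1))
E
```

```text
[0.046 0.439 0.264 1.395 0.002 0.236]
1425 0.10759183545565038 ((0.6032755374908447, 0.02953256666660309), (0.04156095162034035, 0.04195297136902809), 78.48332214355469)
0 374 0.10757774024257222
1 321 0.10757619497414755
2 325 0.10754697190863477
3 405 0.10766914762505292
shaft [0.599291   0.03096965 0.12023912] ((0.6025678515434265, 0.030187498778104782), 0.011777786538004875)
shaft [0.60210566 0.0303692  0.12525074] ((0.6016666293144226, 0.030258605256676674), 0.010796934366226196)
t 19.05 shift [ 0.0918 -0.3926  0.0956] yaw 2.9517 tcp [0.6044 0.0281 0.2959] psi 2.9517 F [ 1.  -0.7 -0.1] w 0.0853 tilt [-0.0015  0.0016]
ring pts 413 0.02106790897385169 [ 0.58952134 -0.18263664  0.02105666]
[ 0.5909 -0.1833  2.6091] 185.3
[ 0.5917 -0.1834  2.6861] 233.6
[ 0.5917 -0.1834  2.6858] 233.8
```

View pics/h0.png

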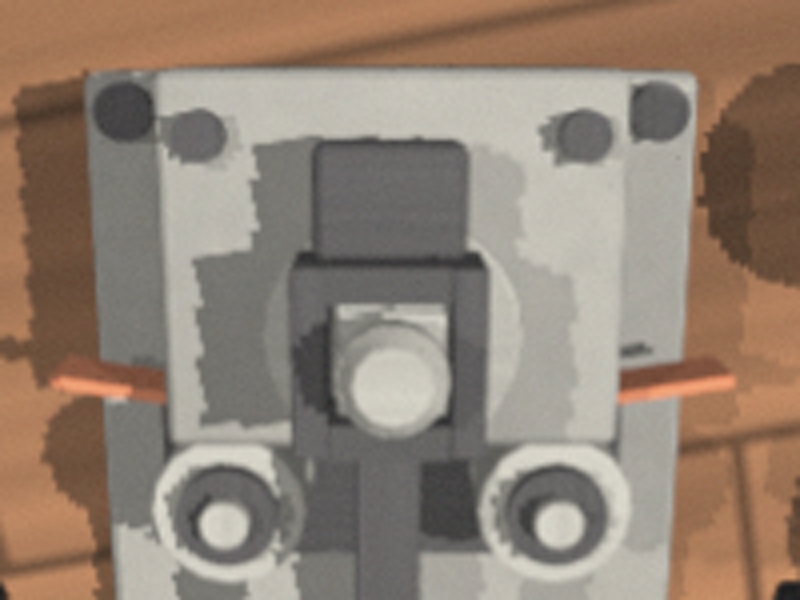

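The crank is seated: the hub top reads level at 0.1076 m on all four sides, against 0.108 m expected. Next I'll refine the pliers and ring poses.

```bash
python3 - <<'E'
from h import *
o=load('w_pl');C=cloud(o);z=C[...,2]
pv=atd(o,205+195*.3,50+225*.3);print('pivot',pv.round(4))
m=(z>.04)&(z<.056)&(np.hypot(C[...,0]-.49,C[...,1]+.335)<.12);P=C[m]
# left/right outer edges lines of handles in rough frame
h=-.145;Rm=np.array([[np.cos(h),-np.sin(h)],[np.sin(h),np.cos(h)]]);L=(P[:,:2]-pv[:2])@Rm
print('x range',L[:,0].min().round(4),L[:,0].max().round(4))
for x in np.arange(-.1,.05,.012):
    s=L[abs(L[:,0]-x)<.002]
    if len(s):print(round(x,3),s[:,1].min().round(4),s[:,1].max().round(4),'mid',((s[:,1].min()+s[:,1].max())/2).round(4))
g=pv[:2]-.048*np.array([np.cos(h),np.sin(h)]);print('grip',g)
to([*g,.2],h)
# ring image fit using color mask in rectified top plane
o=load('w_rg');n=240;S=.0004
xs=(np.arange(n)-n/2)*S
G=np.array([[.59+x,-.183+y,.0215] for x in xs[::-1] for y in xs[::-1]])
uv=proj(o,G).astype(np.float32).reshape(n,n,2)
img=cv2.remap(o['p'],uv[...,0],uv[...,1],cv2.INTER_CUBIC)
cv2.imwrite('pics/i.png',cv2.resize(img,(600,600),interpolation=2)[:,:,::-1])
E
```

```text
pivot [ 0.5181 -0.3485  0.0508]
x range -0.1094 0.0511
-0.1 -0.0332 0.0324 mid -0.0004
-0.088 -0.031 0.0315 mid 0.0002
-0.076 -0.0301 0.0298 mid -0.0001
-0.064 -0.0289 0.0284 mid -0.0002
-0.052 -0.027 0.0273 mid 0.0001
-0.04 -0.0262 0.0258 mid -0.0002
-0.028 -0.023 0.023 mid 0.0
-0.016 -0.019 0.0195 mid 0.0002
-0.004 -0.0117 0.0119 mid 0.0001
0.008 -0.0089 0.0096 mid 0.0003
0.02 -0.0082 0.0094 mid 0.0006
0.032 -0.0079 0.009 mid 0.0006
0.044 -0.0072 0.0089 mid 0.0009
grip [ 0.47062877 -0.34151562]
t 19.05 shift [ 0.0614 -0.3883  0.0955] yaw 3.0967 tcp [0.6044 0.0281 0.2959] psi 2.9517 F [ 1.  -0.7 -0.1] w 0.0853 tilt [-0.0015  0.0016]
```

View pics/i.png

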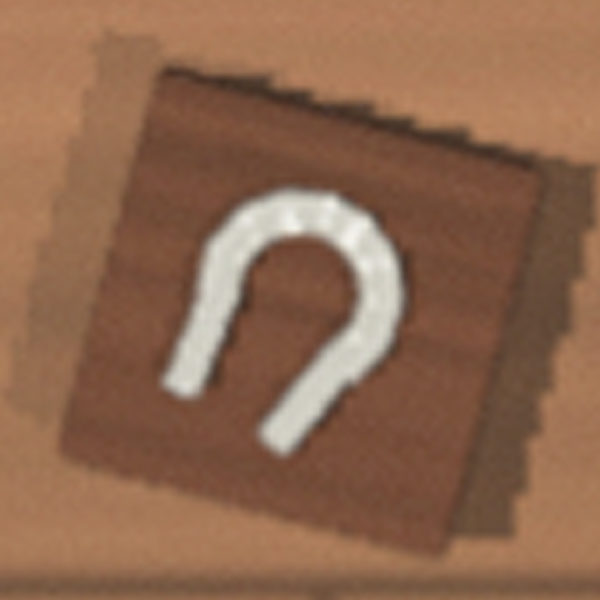

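The rectified view puts the ring centre at (302,290), ear tips at (181,391) and (270,445). That makes the ring pose (0.5916, −0.1833) with its opening at 2.61 rad, so the pliers must head at −0.533. The pliers grip is at (0.4706, −0.3415), heading −0.145.

Request:
carry_out([
  [[0.003,-0.02,0],0.17,100],
  [[0.006,-0.045,0],0.34,100],
  [[0.01,-0.07,0],0.51,100],
  [[0.014,-0.095,0.01],0.68,100],
  [[0.018,-0.12,0.02],0.86,100],
  [[0.022,-0.145,0.03],1.03,100],
  [[0.027,-0.17,0.04],1.2,100],
  [[0.031,-0.195,0.05],1.38,100],
  [[0.035,-0.22,0.06],1.55,100],
  [[0.039,-0.245,0.07],1.72,100],
  [[0.043,-0.27,0.08],1.89,100],
  [[0.047,-0.3,0.09],2.06,100],
  [[0.051,-0.325,0.096],2.24,100],
  [[0.055,-0.35,0.096],2.41,100],
  [[0.059,-0.375,0.096],2.58,100],
  [[0.0614,-0.3883,0.096],2.75,100],
  [[0.0614,-0.3883,0.096],2.93,100],
  [[0.0614,-0.3883,0.096],3.097,100],
  [[0.0614,-0.3883,0.096],3.097,100],
  [[0.0614,-0.3883,0.096],3.097,100],
])

```text
t: 21.55
tcp_pos: [0.4701, -0.3413, 0.199]
tool_rot: [0.998, -0.071, -0.002, -0.001]
force: [0.2, -0.1, 0.4]
gripper_width: 0.0853
grasp_force: 0.0
```

```bash
python3 - <<'E'
from h import *
o=snap('wrist');print(manip.observe()['joint_positions'].round(3))
C=cloud(o);z=C[...,2];pv=np.array([.5181,-.3485])
m=(z>.04)&(z<.056)&(np.hypot(C[...,0]-.49,C[...,1]+.335)<.12);P=C[m]
h=-.145;Rm=np.array([[np.cos(h),-np.sin(h)],[np.sin(h),np.cos(h)]]);L=(P[:,:2]-pv[:2])@Rm
print('x range',L[:,0].min().round(4),L[:,0].max().round(4))
for x in np.arange(-.1,.05,.012):
    s=L[abs(L[:,0]-x)<.002]
    if len(s):print(round(x,3),s[:,1].min().round(4),s[:,1].max().round(4),'mid',((s[:,1].min()+s[:,1].max())/2).round(4))
t=P[P[:,2]>np.percentile(P[:,2],97)];print('high',t.mean(0))
to([.4706,-.3415,.091],h)
E
```

```text
[-0.628  0.419 -0.015  1.139  0.     2.656]
x range -0.1089 0.0508
-0.1 -0.0321 0.0321 mid 0.0
-0.088 -0.0309 0.0311 mid 0.0001
-0.076 -0.0304 0.03 mid -0.0002
-0.064 -0.0292 0.0289 mid -0.0001
-0.052 -0.0271 0.0269 mid -0.0001
-0.04 -0.0259 0.0261 mid 0.0001
-0.028 -0.0226 0.0228 mid 0.0001
-0.016 -0.0194 0.0197 mid 0.0002
-0.004 -0.0123 0.0118 mid -0.0003
0.008 -0.0091 0.0097 mid 0.0003
0.02 -0.0089 0.0096 mid 0.0004
0.032 -0.0087 0.0089 mid 0.0001
0.044 -0.008 0.0089 mid 0.0005
high [ 0.51282558 -0.34650918  0.05008123]
t 21.6 shift [0.0007 0.0003 0.1083] yaw 0.003 tcp [ 0.4702 -0.3413  0.1993] psi -0.142 F [ 0.  -0.6 -0.2] w 0.0854 tilt [-0.0026  0.002 ]
```

Request:
carry_out([
  [[0.0007,0.0003,0.05],0.003,100],
  [[0.0007,0.0003,0.09],0.003,100],
  [[0.0007,0.0003,0.108],0.003,100],
  [[0.0007,0.0003,0.108],0.003,80],
  [[0.0007,0.0003,0.108],0.003,70],
  [[0.0007,0.0003,0.108],0.003,65],
  [[0.0007,0.0003,0.108],0.003,63],
  [[0.0007,0.0003,0.108],0.003,62],
  [[0.0007,0.0003,0.108],0.003,62],
])

```text
t: 22.72
tcp_pos: [0.4714, -0.3421, 0.0934]
tool_rot: [0.997, -0.074, -0.0, -0.0]
force: [-2.6, 3.1, 12.9]
gripper_width: 0.0534
grasp_force: 26.4
```

```bash
python3 - <<'E'
from h import *
to([.4706,-.3415,.091],-.145)
E
```

```text
t 22.73 shift [-0.0009 -0.0004  0.0024] yaw -0.003 tcp [ 0.4714 -0.3421  0.0934] psi -0.148 F [-2.6  3.1 12.9] w 0.0534 tilt [-0.0002  0.0004]
```

Request:
carry_out([
  [[0,0,-0.01],0,62],
  [[0,0,-0.03],0,62],
  [[0,0,-0.07],0,62],
  [[0,0,-0.11],0,62],
  [[0,0,-0.11],0,62],
  [[0,0,-0.11],0,62],
])

```text
t: 23.48
tcp_pos: [0.4709, -0.3419, 0.2016]
tool_rot: [0.997, -0.074, -0.001, -0.001]
force: [-0.7, 0.5, -1.6]
gripper_width: 0.0531
grasp_force: 21.6
```

```bash
cat >> h.py <<'E'
def pliers(o,band=(.03,.075)):
    s,M,psi=state();C=cloud(o);L=(C-s['tcp_pos'])@M;z=L[...,2]
    m=(z>band[0])&(z<band[1])&(L[...,0]>.03)&(L[...,0]<.12)&(abs(L[...,1])<.03);P=L[m]
    for x in np.arange(.03,.112,.01):
        q=P[abs(P[:,0]-x)<.002]
        if len(q):print(round(x,3),'y',np.percentile(q[:,1],[1,99]).round(4),'mid',np.percentile(q[:,1],[1,99]).mean().round(4),'z',np.percentile(q[:,2],[5,50]).round(4))
    print('xmax',np.percentile(P[:,0],99.7).round(4))
E
python3 - <<'E'
from h import *
s=manip.observe();print(s['grasp_force'],s['joint_positions'].round(3));to([.498,-.128,.2],-.533)
o=snap('wrist');pliers(o)
E
```

```text
21.567177367396653 [-0.628  0.419 -0.009  1.145  0.     2.662]
t 23.48 shift [-0.0048 -0.2155  0.0019] yaw 0.3848 tcp [ 0.4709 -0.3419  0.2016] psi -0.1482 F [-0.7  0.5 -1.6] w 0.0531 tilt [-0.0021  0.0016]
0.03 y [-0.0193  0.0185] mid -0.0004 z [0.0465 0.0475]
0.04 y [-0.0139  0.0135] mid -0.0002 z [0.0461 0.0473]
0.05 y [-0.0098  0.009 ] mid -0.0004 z [0.0436 0.0461]
0.06 y [-0.0102  0.0089] mid -0.0006 z [0.0482 0.0494]
0.07 y [-0.01    0.0084] mid -0.0008 z [0.0485 0.0496]
0.08 y [-0.0102  0.0082] mid -0.001 z [0.0487 0.0499]
0.09 y [-0.0101  0.0081] mid -0.001 z [0.049  0.0501]
0.1 y [-0.0086  0.0061] mid -0.0012 z [0.0508 0.0514]
xmax 0.0979
```

Request:
carry_out([
  [[0,-0.01,0],-0.18,62],
  [[0,-0.03,0],-0.36,62],
  [[0,-0.05,0],-0.54,62],
  [[0,-0.07,0],-0.72,62],
  [[0,-0.09,0],-0.9,62],
  [[0,-0.11,0],-1.08,62],
  [[-0.001,-0.13,0],-1.26,62],
  [[-0.002,-0.15,0],-1.44,62],
  [[-0.003,-0.17,0],-1.62,62],
  [[-0.004,-0.19,0],-1.8,62],
  [[-0.0048,-0.21,0],-1.98,62],
  [[-0.0048,-0.2155,0],-2.16,62],
  [[-0.0048,-0.2155,0],-2.34,62],
  [[-0.0048,-0.2155,0],-2.52,62],
  [[-0.0048,-0.2155,0],-2.7,62],
  [[-0.0048,-0.2155,0],-2.88,62],
  [[-0.0048,-0.2155,0],-3.06,62],
  [[-0.0048,-0.2155,0],-3.24,62],
  [[-0.0048,-0.2155,0],-3.42,62],
  [[-0.0048,-0.2155,0],-3.6,62],
])

```text
t: 26.02
tcp_pos: [0.4976, -0.1279, 0.201]
tool_rot: [-0.157, 0.988, 0.001, -0.002]
force: [-0.9, 0.0, -1.9]
gripper_width: 0.0532
grasp_force: 21.6
```

Request:
carry_out([
  [[0,0,0],-0.18,62],
  [[0,0,0],-0.36,62],
  [[0,0,0],-0.54,62],
  [[0,0,0],-0.72,62],
  [[0,0,0],-0.9,62],
  [[0,0,0],-1.08,62],
  [[0,0,0],-1.26,62],
  [[0,0,0],-1.44,62],
  [[0,0,0],-1.62,62],
  [[0,0,0],-1.8,62],
  [[0,0,0],-1.98,62],
  [[0,0,0],-2.14,62],
  [[0,0,0],-2.25,62],
  [[0,0,0],-2.3,62],
  [[0,0,0],-2.3,62],
])

```text
t: 27.9
tcp_pos: [0.4977, -0.128, 0.2011]
tool_rot: [0.965, -0.263, -0.002, -0.0]
force: [0.8, 0.1, -2.2]
gripper_width: 0.0536
grasp_force: 21.6
```

```bash
python3 - <<'E'
from h import *
s=manip.observe();print(s['grasp_force'],s['joint_positions'].round(3));to([.4976,-.1289,.2],-.533)
o=snap('wrist');pliers(o)
save(o,'j.png',(130,0,390,195),3)
E
```

```text
21.56107253395021 [-2.520e-01  2.860e-01 -2.020e-01  1.086e+00  1.000e-03 -2.862e+00]
t 27.9 shift [0.0004 0.0008 0.0011] yaw 0.0012 tcp [ 0.4977 -0.128   0.2011] psi -0.5318 F [ 0.8  0.1 -2.2] w 0.0536 tilt [-0.0036  0.002 ]
0.03 y [-0.0191  0.0185] mid -0.0003 z [0.0472 0.0483]
0.04 y [-0.0137  0.013 ] mid -0.0004 z [0.0468 0.048 ]
0.05 y [-0.0098  0.009 ] mid -0.0004 z [0.0444 0.0471]
0.06 y [-0.0102  0.009 ] mid -0.0006 z [0.049  0.0501]
0.07 y [-0.01    0.0084] mid -0.0008 z [0.0494 0.0504]
0.08 y [-0.0103  0.0082] mid -0.001 z [0.0495 0.0507]
0.09 y [-0.0102  0.0081] mid -0.001 z [0.0499 0.051 ]
0.1 y [-0.0037 -0.0037] mid -0.0037 z [0.0538 0.0538]
xmax 0.0974
```

View pics/j.png

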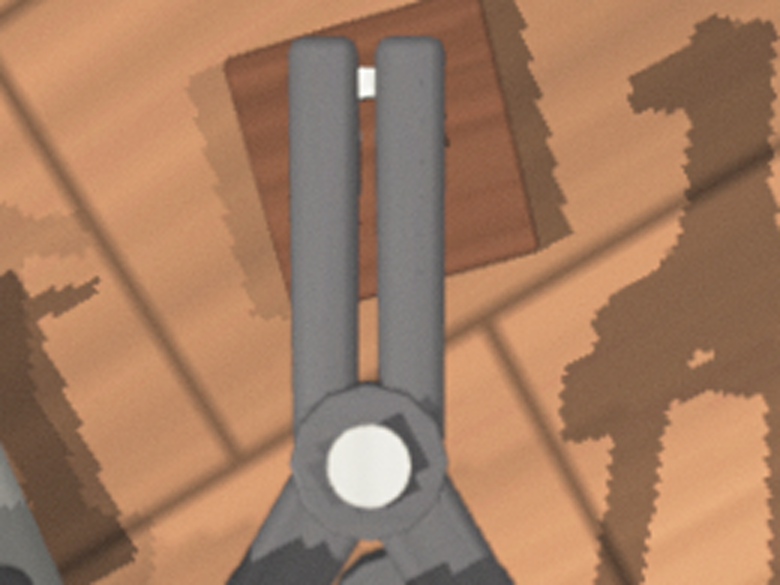

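```bash
python3 - <<'E'
from h import *
o=load('wrist')
print(atz(o,130+366/3,68/3,.0215),atz(o,130+366/3,98/3,.0215),proj(o,[[.6054,-.1914,.0215],[.5916,-.1833,.0215],[.5778,-.1752,.0215]]))
b=snap('side');q=proj(b,[[.5783,-.1754,.1]])[0];print(q,atz(b,*q,.1))
E
```

```text
[ 0.60501696 -0.18964679  0.0215    ] [ 0.59901866 -0.18612055  0.0215    ] [[253.8085798   20.90954293]
 [253.80253648  43.83154959]
 [253.79594324  66.35602431]]
[307.77314508 206.01695985] [ 0.5783 -0.1754  0.1   ]
```

Request:
carry_out([
  [[0.0005,0.0008,0.02],0,62],
  [[0.0005,0.0008,0.05],0,62],
  [[0.0005,0.0008,0.075],0,62],
  [[0.0005,0.0008,0.087],0,62],
  [[0.0005,0.0008,0.088],0,62],
  [[0.0005,0.0008,0.088],0,62],
])

```text
t: 28.75
tcp_pos: [0.4984, -0.129, 0.1148]
tool_rot: [0.965, -0.263, -0.001, -0.0]
force: [-0.1, -0.1, -0.7]
gripper_width: 0.0536
grasp_force: 21.6
```

```bash
python3 - <<'E'
from h import *
to([.4976,-.1289,.1075],-.533)
o=snap('wrist');b=snap('side');pliers(o)
q=proj(b,[[.5783,-.1754,.03]])[0].astype(int);print(q)
B=cv2.resize(b['p'][q[1]-30:q[1]+30,q[0]-30:q[0]+30],(400,400),interpolation=2)
W=cv2.resize(o['p'][0:100,205:305],(400,400),interpolation=2)
cv2.imwrite('pics/k.png',np.hstack([B,W])[:,:,::-1])
E
```

```text
t 28.75 shift [-0.0007  0.0004  0.0073] yaw 0.0014 tcp [ 0.4984 -0.129   0.1148] psi -0.5316 F [-0.1 -0.1 -0.7] w 0.0536 tilt [-0.0011  0.0013]
0.03 y [-0.0191  0.0185] mid -0.0003 z [0.0473 0.0483]
0.04 y [-0.0138  0.0131] mid -0.0003 z [0.0466 0.048 ]
0.05 y [-0.0098  0.009 ] mid -0.0004 z [0.0444 0.047 ]
0.06 y [-0.0101  0.009 ] mid -0.0005 z [0.0489 0.0501]
0.07 y [-0.01    0.0085] mid -0.0008 z [0.0493 0.0504]
0.08 y [-0.0102  0.0083] mid -0.0009 z [0.0495 0.0506]
0.09 y [-0.0101  0.0082] mid -0.0009 z [0.0497 0.0509]
xmax 0.0974
[305 225]
```

View pics/k.png

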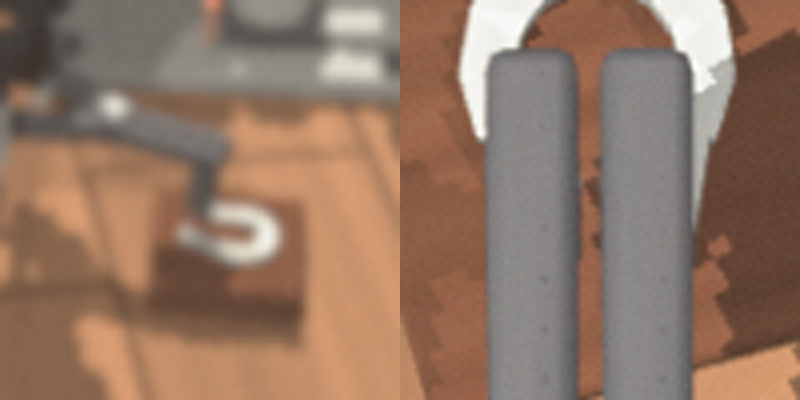

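The pins sit just above the gap between the ears (side view, pins at (205,205)). In the wrist view the ring flanks are at columns 460 and 737, with the jaws centred at 589. Next I'll compute the lateral offset.

```bash
python3 - <<'E'
from h import *
o=load('wrist');s,M,p=state()
for n,u,v in(('L',205+60/4,70/4),('R',205+337/4,70/4),('Lin',205+120/4,45/4),('Rin',205+272/4,45/4)):
    P=atz(o,u,v,.0215);print(n,(M.T@(P-s['tcp_pos'])).round(4),P.round(4))
P=M.T@(np.array([.5916,-.1833,.018])-s['tcp_pos']);print('ring pred',P.round(4))
C=cloud(o);m=(o['p'].min(-1)>150)&(C[...,2]>.015)&(C[...,2]<.03);L=(C[m]-s['tcp_pos'])@M
print(m.sum(),L.min(0).round(4),L.max(0).round(4))
for x in np.arange(.09,.13,.004):
    q=L[abs(L[:,0]-x)<.001]
    if len(q):print(round(x,3),q[:,1].min().round(4),q[:,1].max().round(4))
E
```

```text
L [ 0.1062 -0.0161  0.0933] [ 0.5982 -0.1688  0.0215]
R [0.1063 0.0168 0.0932] [ 0.5815 -0.1973  0.0215]
Lin [ 0.109  -0.009   0.0933] [ 0.597  -0.1764  0.0215]
Rin [0.109  0.0091 0.0932] [ 0.5878 -0.192   0.0215]
ring pred [ 0.1079 -0.0003  0.0968]
707 [ 0.0919 -0.0166  0.0915] [0.1151 0.016  0.0981]
0.094 0.0121 0.0126
0.098 0.0121 0.0131
0.102 -0.0153 0.0149
0.106 -0.0165 0.0159
0.11 -0.0161 0.0158
0.114 -0.0155 0.0147
```

Request:
carry_out([
  [[0,0.0008,0],0,62],
  [[0,0.0008,0.002],0,62],
  [[0,0.0008,0.004],0,62],
  [[0,0.0008,0.0055],0,62],
  [[0,0.0008,0.0065],0,62],
  [[0,0.0008,0.007],0,62],
  [[0,0.0008,0.007],0,62],
])

```text
t: 29.72
tcp_pos: [0.4976, -0.1295, 0.107]
tool_rot: [0.965, -0.263, -0.001, -0.0]
force: [0.1, -0.3, -0.7]
gripper_width: 0.0538
grasp_force: 21.6
```

```bash
python3 - <<'E'
from h import *
to([.4976,-.1289,.1075],-.533);print(manip.observe()['moment'])
o=snap('wrist');pliers(o);s,M,p=state()
C=cloud(o);m=(o['p'].min(-1)>150)&(C[...,2]>.015)&(C[...,2]<.03);L=(C[m]-s['tcp_pos'])@M
print(m.sum(),L.min(0).round(4),L.max(0).round(4))
for x in np.arange(.09,.13,.004):
    q=L[abs(L[:,0]-x)<.001]
    if len(q):print(round(x,3),q[:,1].min().round(4),q[:,1].max().round(4))
E
```

```text
t 29.73 shift [-0.0003 -0.0006 -0.0005] yaw 0.0016 tcp [ 0.4976 -0.1295  0.107 ] psi -0.5314 F [ 0.1 -0.3 -0.7] w 0.0538 tilt [-0.0021  0.0016]
[ 0.02465918  0.03653972 -0.03564603]
0.03 y [-0.0192  0.0185] mid -0.0004 z [0.0473 0.0482]
0.04 y [-0.0137  0.013 ] mid -0.0004 z [0.0465 0.0478]
0.05 y [-0.0099  0.009 ] mid -0.0004 z [0.0443 0.0468]
0.06 y [-0.0102  0.0089] mid -0.0006 z [0.0487 0.0499]
0.07 y [-0.01    0.0084] mid -0.0008 z [0.0491 0.0502]
0.08 y [-0.0103  0.0083] mid -0.001 z [0.0493 0.0505]
0.09 y [-0.0101  0.0081] mid -0.001 z [0.0497 0.0507]
0.1 y [-0.0086  0.0069] mid -0.0008 z [0.0534 0.0536]
xmax 0.0975
696 [ 0.0671 -0.1256  0.0835] [0.1125 0.0154 0.0918]
0.094 -0.0138 0.0114
0.098 -0.0143 0.012
0.102 -0.0163 0.014
0.106 -0.0177 0.0148
0.11 -0.0176 0.0148
```

Request:
carry_out([
  [[0,0,0],0,59],
  [[0,0,-0.0006],0,56],
  [[0,0,-0.0012],0,53],
  [[0,0,-0.0017],0,50],
  [[0,0,-0.0022],0,47],
  [[0,0,-0.0026],0,44],
  [[0,0,-0.003],0,41],
])

```text
t: 30.65
tcp_pos: [0.4976, -0.1296, 0.11]
tool_rot: [0.965, -0.263, -0.001, -0.0]
force: [-1.0, 0.2, -2.0]
gripper_width: 0.0359
grasp_force: 50.1
```

```bash
python3 - <<'E'
from h import *
to([.4976,-.1289,.1075],-.533);s,M,p=state();print(s['grasp_force'],s['moment'].round(2))
o=snap('wrist');pliers(o)
C=cloud(o);m=(o['p'].min(-1)>150)&(C[...,2]>.015)&(C[...,2]<.03);L=(C[m]-s['tcp_pos'])@M
for x in np.arange(.09,.13,.004):
    q=L[abs(L[:,0]-x)<.001]
    if len(q):print(round(x,3),q[:,1].min().round(4),q[:,1].max().round(4))
print('ring x',np.percentile(L[:,0],99.5),'ring z world',np.percentile(C[m][:,2],[5,50,95]).round(4))
b=snap('side');q=proj(b,[[.5783,-.1754,.03]])[0].astype(int)
B=cv2.resize(b['p'][q[1]-30:q[1]+30,q[0]-30:q[0]+30],(400,400),interpolation=2)
W=cv2.resize(o['p'][0:100,205:305],(400,400),interpolation=2)
cv2.imwrite('pics/l.png',np.hstack([B,W])[:,:,::-1])
E
```

```text
t 30.65 shift [-0.0003 -0.0006  0.0025] yaw 0.0016 tcp [ 0.4976 -0.1296  0.11  ] psi -0.5314 F [-1.   0.2 -2. ] w 0.0359 tilt [-0.002   0.0016]
50.147025785408914 [0.04 0.07 0.03]
0.03 y [-0.0161  0.0159] mid -0.0001 z [0.0492 0.0501]
0.04 y [-0.0128  0.0125] mid -0.0002 z [0.049  0.0502]
0.05 y [-0.0098  0.009 ] mid -0.0004 z [0.0458 0.0477]
0.06 y [-0.0115  0.0105] mid -0.0005 z [0.0488 0.0511]
0.07 y [-0.0132  0.0116] mid -0.0008 z [0.0504 0.0517]
0.08 y [-0.0148  0.0133] mid -0.0008 z [0.0506 0.0518]
0.09 y [-0.0163  0.0148] mid -0.0007 z [0.0507 0.052 ]
0.1 y [-0.0171  0.0155] mid -0.0008 z [0.0512 0.0522]
xmax 0.0996
0.11 -0.0193 0.017
0.114 -0.0194 0.0174
ring x 0.113300951262023 ring z world [0.0202 0.0222 0.0235]
```

Request:
carry_out([
  [[0,0,0.0006],0,41],
  [[0,0,0.0012],0,41],
  [[0,0,0.0018],0,41],
  [[0,0,0.0018],0,41],
])

```text
t: 31.25
tcp_pos: [0.4976, -0.1295, 0.1082]
tool_rot: [0.965, -0.263, -0.001, -0.0]
force: [0.1, 0.7, -1.8]
gripper_width: 0.0363
grasp_force: 50.1
```

```bash
python3 - <<'E'
from h import *
to([.4976,-.1289,.1075],-.533);s,M,p=state();print(s['grasp_force'],s['moment'].round(2))
o=snap('wrist');pliers(o)
C=cloud(o);m=(o['p'].min(-1)>150)&(C[...,2]>.015)&(C[...,2]<.03)
print('ring z world',np.percentile(C[m][:,2],[5,50,95]).round(4))
b=snap('side');q=proj(b,[[.5783,-.1754,.03]])[0].astype(int)
B=cv2.resize(b['p'][q[1]-30:q[1]+30,q[0]-30:q[0]+30],(400,400),interpolation=2)
W=cv2.resize(o['p'][0:100,205:305],(400,400),interpolation=2)
cv2.imwrite('pics/l.png',np.hstack([B,W])[:,:,::-1])
E
```

```text
t 31.25 shift [-0.0003 -0.0006  0.0007] yaw 0.0015 tcp [ 0.4976 -0.1295  0.1082] psi -0.5315 F [ 0.1  0.7 -1.8] w 0.0363 tilt [-0.0021  0.0016]
50.079270573332906 [0.06 0.06 0.04]
0.03 y [-0.0162  0.0158] mid -0.0002 z [0.049  0.0501]
0.04 y [-0.0128  0.0123] mid -0.0002 z [0.0489 0.05  ]
0.05 y [-0.0098  0.009 ] mid -0.0004 z [0.0458 0.0475]
0.06 y [-0.0114  0.0105] mid -0.0004 z [0.0485 0.0509]
0.07 y [-0.013   0.0115] mid -0.0007 z [0.0502 0.0513]
0.08 y [-0.0148  0.0133] mid -0.0008 z [0.0503 0.0515]
0.09 y [-0.0163  0.0148] mid -0.0007 z [0.0503 0.0516]
0.1 y [-0.0171  0.0156] mid -0.0007 z [0.0506 0.0519]
xmax 0.0995
ring z world [0.019  0.0212 0.0224]
```

Request:
carry_out([
  [[0,0,0],0,38],
  [[0,0,-0.0002],0,35],
  [[0,0,-0.0004],0,30],
  [[0,0,-0.0004],0,20],
  [[0,0,-0.0004],0,20],
])

```text
t: 31.98
tcp_pos: [0.4976, -0.1296, 0.1086]
tool_rot: [0.965, -0.263, -0.001, -0.0]
force: [-0.3, -0.2, -2.5]
gripper_width: 0.0306
grasp_force: 60.5
```

```bash
python3 - <<'E'
from h import *
to([.4976,-.1289,.1075],-.533);s,M,p=state();print(s['grasp_force'],s['moment'].round(2))
o=snap('wrist');pliers(o)
C=cloud(o);m=(o['p'].min(-1)>150)&(C[...,2]>.015)&(C[...,2]<.03)
print('ring z world',np.percentile(C[m][:,2],[5,50,95]).round(4))
b=snap('side');q=proj(b,[[.5783,-.1754,.03]])[0].astype(int)
B=cv2.resize(b['p'][q[1]-30:q[1]+30,q[0]-30:q[0]+30],(400,400),interpolation=2)
W=cv2.resize(o['p'][0:100,205:305],(400,400),interpolation=2)
cv2.imwrite('pics/l.png',np.hstack([B,W])[:,:,::-1])
E
```

```text
t 31.98 shift [-0.0003 -0.0006  0.0011] yaw 0.0016 tcp [ 0.4976 -0.1296  0.1086] psi -0.5314 F [-0.3 -0.2 -2.5] w 0.0306 tilt [-0.002   0.0016]
60.46932063996792 [ 0.05  0.04 -0.04]
0.03 y [-0.0152  0.0147] mid -0.0002 z [0.0496 0.0507]
0.04 y [-0.0122  0.0117] mid -0.0002 z [0.0496 0.0506]
0.05 y [-0.0098  0.009 ] mid -0.0004 z [0.0463 0.0483]
0.06 y [-0.0118  0.0106] mid -0.0006 z [0.049  0.0511]
0.07 y [-0.0143  0.0127] mid -0.0008 z [0.0508 0.052 ]
0.08 y [-0.0165  0.0149] mid -0.0008 z [0.0508 0.052 ]
0.09 y [-0.0186  0.017 ] mid -0.0008 z [0.051  0.0522]
0.1 y [-0.0201  0.0182] mid -0.0009 z [0.0514 0.0525]
xmax 0.0998
ring z world [0.0197 0.0212 0.0225]
```

View pics/l.png

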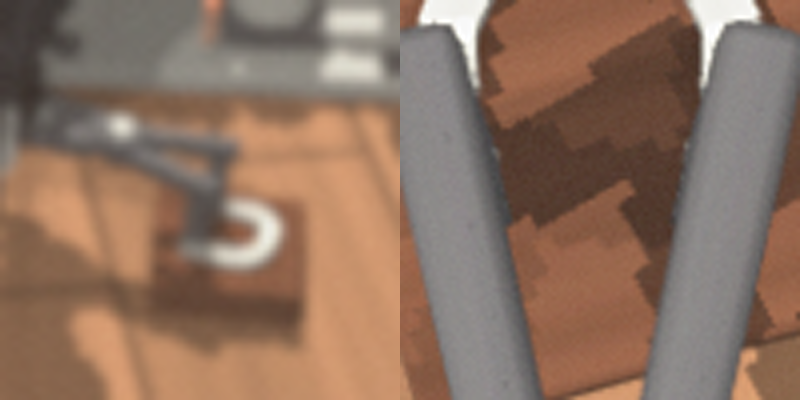

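Pliers are at the stop at 60 N and the ring is spread on the pins. That was my 12th picture, which is over the 10-picture limit, so from here I'll use numeric measurements only. Now I'll lift.

Request:
carry_out([
  [[0,0,-0.005],0,20],
  [[0,0,-0.015],0,20],
  [[0,0,-0.04],0,20],
  [[0,0,-0.08],0,20],
  [[0,0,-0.12],0,20],
  [[0,0,-0.14],0,20],
  [[0,0,-0.14],0,20],
  [[0,0,-0.14],0,20],
])

```text
t: 33.08
tcp_pos: [0.4975, -0.1297, 0.2479]
tool_rot: [0.965, -0.263, -0.002, -0.0]
force: [-0.5, -0.3, -1.6]
gripper_width: 0.0303
grasp_force: 60.4
```

```bash
cat >> h.py <<'E'
def ring(o,zr=(.08,.1)):
    s,M,p=state();C=cloud(o);L=(C-s['tcp_pos'])@M
    m=(L[...,2]>zr[0])&(L[...,2]<zr[1])&(L[...,0]>.085)&(L[...,0]<.135)&(abs(L[...,1])<.035);P=L[m]
    if len(P)<5: print('none',len(P));return
    print('ring n',len(P),'x',np.percentile(P[:,0],[1,99]).round(4),'y',np.percentile(P[:,1],[1,99]).round(4),'z',np.percentile(P[:,2],[5,50,95]).round(4))
    for x in np.arange(.092,.13,.003):
        q=P[abs(P[:,0]-x)<.0012]
        if len(q):
            y=np.sort(q[:,1]);i=np.argmax(np.diff(y)) if len(y)>1 else 0;print(round(x,3),y[0].round(4),y[i].round(4),y[min(i+1,len(y)-1)].round(4),y[-1].round(4),'z',np.median(q[q[:,1]<0,2]).round(4) if (q[:,1]<0).any() else '',np.median(q[q[:,1]>0,2]).round(4) if (q[:,1]>0).any() else '')
E
python3 - <<'E'
from h import *
to([.5126,.083,.24],-.533);s,M,p=state();print(s['grasp_force'],s['joint_positions'].round(3))
o=snap('wrist');pliers(o);ring(o)
C=cloud(o);z=C[...,2];m=(z>.012)&(z<.03)&(np.hypot(C[...,0]-.5864,C[...,1]+.184)<.03);print('block z',np.percentile(z[m],[50,99]) if m.any() else '',)
E
```

```text
t 33.08 shift [-0.0947 -0.191   0.0082] yaw 0.0016 tcp [ 0.4975 -0.1297  0.2479] psi -0.5314 F [-0.5 -0.3 -1.6] w 0.0303 tilt [-0.003   0.0018]
60.4490252584219 [-2.550e-01  2.610e-01 -1.140e-01  1.199e+00  1.000e-03 -2.866e+00]
0.03 y [-0.0152  0.0147] mid -0.0003 z [0.0496 0.0506]
0.04 y [-0.0122  0.0117] mid -0.0002 z [0.0497 0.0507]
0.05 y [-0.0099  0.009 ] mid -0.0004 z [0.0464 0.0487]
0.06 y [-0.0119  0.0106] mid -0.0006 z [0.0492 0.0511]
0.07 y [-0.0143  0.0127] mid -0.0008 z [0.0514 0.0524]
0.08 y [-0.0165  0.0149] mid -0.0008 z [0.0515 0.0526]
0.09 y [-0.0186  0.017 ] mid -0.0008 z [0.0516 0.0528]
0.1 y [-0.0203  0.0183] mid -0.001 z [0.052  0.0532]
xmax 0.0999
ring n 356 x [0.0876 0.1137] y [-0.0199  0.0175] z [0.0843 0.0886 0.0912]
0.092 -0.0112 -0.0107 0.0089 0.0092 z 0.0836 0.0832
0.095 -0.0118 -0.0116 0.0097 0.0102 z 0.0854 0.0886
0.098 -0.0123 -0.0123 0.0104 0.0104 z 0.0834 0.084
0.104 -0.0145 -0.0142 0.012 0.0124 z 0.0887 0.0888
0.107 -0.0149 -0.014 0.0121 0.0133 z 0.0885 0.0886
0.11 -0.0204 -0.0132 0.0114 0.0179 z 0.0886 0.0887
0.113 -0.0199 -0.0113 0.0093 0.0175 z 0.0887 0.0887
block z [0.01766201 0.01931076]
```

Request:
carry_out([
  [[-0.005,-0.01,0],0,20],
  [[-0.015,-0.03,0],0,20],
  [[-0.03,-0.06,0],0,20],
  [[-0.045,-0.09,0],0,20],
  [[-0.06,-0.12,0],0,20],
  [[-0.073,-0.15,0],0,20],
  [[-0.083,-0.17,0],0,20],
  [[-0.09,-0.184,0.003],0,20],
  [[-0.0928,-0.1899,0.006],0,20],
  [[-0.0928,-0.1899,0.006],0,20],
  [[-0.0928,-0.1899,0.006],0,20],
])

```text
t: 34.5
tcp_pos: [0.5141, 0.0804, 0.2429]
tool_rot: [0.965, -0.263, -0.001, -0.0]
force: [-0.4, -0.9, -2.1]
gripper_width: 0.0301
grasp_force: 60.5
```

```bash
cat >> h.py <<'E'
def shaft(o):
    s,M,p=state();C=cloud(o);z=C[...,2];D=np.hypot(C[...,0]-.603,C[...,1]-.0297)
    for lo,hi in((.1235,.129),(.113,.123)):
        m=(z>lo)&(z<hi)&(D<.014)
        if m.sum()>20:
            r=cv2.minEnclosingCircle(C[m][:,:2].astype(np.float32));c=np.array([*r[0],.125]);print('shaft',lo,m.sum(),'world',c.round(4),'r',round(r[1],4),'tool',(M.T@(c-s['tcp_pos'])).round(4))
    # hub top extents give axis too
    m=(z>.103)&(z<.112)&(D<.032);L=(C[m]-s['tcp_pos'])@M
    r=cv2.minAreaRect(C[m][:,:2].astype(np.float32)) if m.sum()>50 else None;print('hub',m.sum(),r)
E
python3 - <<'E'
from h import *
to([.5137,.081,.24],-.5314);s,M,p=state();print(s['grasp_force'],s['joint_positions'].round(3))
o=snap('wrist');pliers(o);ring(o);shaft(o)
E
```

```text
t 34.5 shift [-0.0006 -0.0003  0.0029] yaw -0.0007 tcp [0.5141 0.0804 0.2429] psi -0.5321 F [-0.4 -0.9 -2.1] w 0.0301 tilt [-0.0021  0.0014]
60.4866099357605 [ 1.540e-01  2.750e-01 -1.090e-01  1.189e+00  2.000e-03 -2.455e+00]
0.03 y [-0.0147  0.0148] mid 0.0 z [0.0498 0.0509]
0.04 y [-0.0122  0.0118] mid -0.0002 z [0.05   0.0511]
0.05 y [-0.0098  0.0091] mid -0.0004 z [0.0468 0.0489]
0.06 y [-0.0118  0.0107] mid -0.0006 z [0.0497 0.0518]
0.07 y [-0.0143  0.0128] mid -0.0008 z [0.0516 0.0527]
0.08 y [-0.0167  0.0149] mid -0.0009 z [0.0518 0.0529]
0.09 y [-0.0187  0.0171] mid -0.0008 z [0.052  0.0532]
0.1 y [-0.0201  0.0181] mid -0.001 z [0.0523 0.0535]
xmax 0.0997
ring n 357 x [0.0874 0.1136] y [-0.0197  0.0174] z [0.0851 0.0889 0.0914]
0.092 -0.0112 -0.0108 0.0091 0.0091 z 0.0823 0.0846
0.095 -0.012 -0.0117 0.01 0.0101 z 0.0843 0.091
0.098 -0.0124 -0.0124 -0.0124 -0.0124 z 0.0862 
0.104 -0.0144 -0.0141 0.012 0.0125 z 0.0886 0.0893
0.107 -0.0153 -0.0139 0.0121 0.0134 z 0.089 0.0893
0.11 -0.0203 -0.0129 0.011 0.018 z 0.0889 0.0888
0.113 -0.0195 -0.0113 0.0093 0.0176 z 0.0892 0.0892
shaft 0.1235 972 world [0.6022 0.0304 0.125 ] r 0.0111 tool [ 0.1015 -0.0016  0.1177]
shaft 0.113 374 world [0.603  0.0297 0.125 ] r 0.0119 tool [ 0.1025 -0.0014  0.1177]
hub 1854 ((0.601965069770813, 0.026868807151913643), (0.03362051025032997, 0.04568589851260185), 71.3958511352539)
```

Request:
carry_out([
  [[-0.0007,-0.0003,0],0,20],
  [[-0.0007,-0.0003,0.008],0,20],
  [[-0.0007,-0.0003,0.015],0,20],
  [[-0.0007,-0.0003,0.019],0,20],
  [[-0.0007,-0.0003,0.02],0,20],
  [[-0.0007,-0.0003,0.02],0,20],
])

```text
t: 35.3
tcp_pos: [0.5136, 0.0816, 0.2229]
tool_rot: [0.965, -0.263, -0.001, -0.0]
force: [-0.9, 0.1, -2.1]
gripper_width: 0.0303
grasp_force: 60.5
```

```bash
python3 - <<'E'
from h import *
to([.5134,.0808,.2012],-.5314)
o=snap('wrist');ring(o,(.082,.0925));shaft(o)
E
```

```text
t 35.3 shift [0.0003 0.0009 0.0217] yaw 0.0 tcp [0.5136 0.0816 0.2229] psi -0.5314 F [-0.9  0.1 -2.1] w 0.0303 tilt [-0.002   0.0016]
ring n 346 x [0.0874 0.1134] y [-0.0196  0.0176] z [0.0866 0.089  0.0907]
0.092 -0.011 -0.0107 0.0093 0.0095 z 0.0864 0.0845
0.095 -0.012 -0.0116 0.0099 0.0103 z 0.0874 0.0895
0.098 -0.0122 -0.0122 0.0104 0.0104 z 0.0847 0.0841
0.101 0.012 0.012 0.012 0.012 z  0.0879
0.104 -0.0144 -0.014 0.0121 0.0126 z 0.0891 0.089
0.107 -0.0152 -0.0139 0.0121 0.0135 z 0.0887 0.089
0.11 -0.0203 -0.0129 0.011 0.018 z 0.0891 0.089
0.113 -0.0195 -0.0112 0.0093 0.0171 z 0.0892 0.0891
shaft 0.1235 1207 world [0.6029 0.0296 0.125 ] r 0.0106 tool [ 0.1035 -0.0003  0.0978]
shaft 0.113 497 world [0.6031 0.0298 0.125 ] r 0.0119 tool [ 0.1036 -0.0006  0.0978]
hub 1572 ((0.6020668745040894, 0.027519045397639275), (0.038831599056720734, 0.04115823283791542), 79.03981018066406)
```

Request:
carry_out([
  [[0.0003,0.0006,0],0,20],
  [[0.0003,0.0006,0.003],0,20],
  [[0.0003,0.0006,0.006],0,20],
  [[0.0003,0.0006,0.009],0,20],
  [[0.0003,0.0006,0.012],0,20],
  [[0.0003,0.0006,0.012],0,20],
])

```text
t: 36.1
tcp_pos: [0.5134, 0.0809, 0.2106]
tool_rot: [0.965, -0.263, -0.001, -0.0]
force: [-0.5, -0.0, -2.2]
gripper_width: 0.0299
grasp_force: 60.5
```

```bash
python3 - <<'E'
from h import *
to([.5134,.0808,.2012],-.5314)
o=snap('wrist');ring(o,(.082,.0925));shaft(o)
E
```

```text
t 36.1 shift [0.0001 0.0001 0.0094] yaw -0.0001 tcp [0.5134 0.0809 0.2106] psi -0.5315 F [-0.5 -0.  -2.2] w 0.0299 tilt [-0.0025  0.0015]
ring n 2314 x [0.092  0.1129] y [-0.0182  0.0157] z [0.0839 0.0858 0.0901]
0.092 -0.011 0.0034 0.0093 0.0093 z 0.0896 0.0895
0.095 -0.0118 0.0072 0.01 0.0102 z 0.0869 0.0872
0.098 -0.0122 0.0089 0.0105 0.0105 z 0.0852 0.0854
0.101 -0.0125 -0.0008 -0.0004 0.0099 z 0.085 0.0852
0.104 -0.0144 0.0099 0.0122 0.0127 z 0.085 0.0854
0.107 -0.0151 0.0099 0.0122 0.0131 z 0.0852 0.0853
0.11 -0.0203 0.0089 0.0112 0.0181 z 0.0867 0.0877
0.113 -0.0199 0.0061 0.0094 0.0172 z 0.0892 0.0891
shaft 0.1235 1421 world [0.6006 0.0308 0.125 ] r 0.0123 tool [ 0.1008 -0.0009  0.0856]
shaft 0.113 552 world [0.6032 0.0296 0.125 ] r 0.0139 tool [ 0.1036 -0.0011  0.0855]
hub 1402 ((0.6028458476066589, 0.029019435867667198), (0.03758329525589943, 0.04647776484489441), 85.9845199584961)
```

Request:
carry_out([
  [[0,0,0.002],0,20],
  [[0,0,0.004],0,20],
  [[0,0,0.006],0,20],
  [[0,0,0.0075],0,20],
  [[0,0,0.0085],0,20],
  [[0,0,0.0092],0,20],
  [[0,0,0.0092],0,20],
  [[0,0,0.0092],0,20],
])

```text
t: 37.15
tcp_pos: [0.5135, 0.081, 0.2018]
tool_rot: [0.965, -0.263, -0.001, -0.0]
force: [-0.4, -0.2, -1.7]
gripper_width: 0.0305
grasp_force: 60.4
```

```bash
python3 - <<'E'
from h import *
to([.5134,.0808,.2012],-.5314);s,M,p=state();print(s['grasp_force'],s['moment'].round(2))
o=snap('wrist');C=cloud(o);L=(C-s['tcp_pos'])@M;z=C[...,2]
d=np.hypot(L[...,0]-.1034,L[...,1]+.001)
m=(L[...,0]>.101)&(L[...,0]<.114)&(d>.0135)&(d<.024)&(L[...,2]>.085)&(L[...,2]<.0915)
for n,k in(('L',m&(L[...,1]<0)),('R',m&(L[...,1]>0))):
    if k.any():
        P=L[k];print(n,k.sum(),'tool z',np.percentile(P[:,2],[10,50,90]).round(4),'world z',np.median(z[k]).round(4),'y',np.percentile(P[:,1],[1,99]).round(4))
m=(z>.103)&(z<.1095)&(np.hypot(C[...,0]-.603,C[...,1]-.0297)<.03);print('hub top z',m.sum(),np.median(z[m]).round(4))
b=snap('side');D=cloud(b);D2=D-np.array([.603,.0297,0]);r=np.hypot(D2[...,0],D2[...,1])
m=(r<.03)&(r>.014)&(D[...,2]>.098)&(D[...,2]<.12);h=np.histogram(D[m][:,2],np.arange(.098,.121,.001));print(h[0])
pliers(o)
E
```

```text
t 37.15 shift [-0.      0.0002  0.0006] yaw -0.0001 tcp [0.5135 0.081  0.2018] psi -0.5315 F [-0.4 -0.2 -1.7] w 0.0305 tilt [-0.002   0.0016]
60.43533693999052 [ 0.06  0.1  -0.04]
L 150 tool z [0.0881 0.089  0.0902] world z 0.1125 y [-0.0199 -0.0122]
R 137 tool z [0.0879 0.0889 0.09  ] world z 0.1126 y [0.0102 0.0178]
hub top z 1379 0.1072
[ 4  7  0  1  4  2  6  4  6  8 11  2  2  2 10 11  1  1  2  2  0  0]
0.03 y [-0.0152  0.0148] mid -0.0002 z [0.0498 0.0509]
0.04 y [-0.0121  0.0118] mid -0.0001 z [0.0498 0.0509]
0.05 y [-0.0098  0.0091] mid -0.0003 z [0.0465 0.0488]
0.06 y [-0.0118  0.0107] mid -0.0005 z [0.0495 0.0516]
0.07 y [-0.0142  0.0127] mid -0.0008 z [0.0515 0.0527]
0.08 y [-0.0166  0.0151] mid -0.0008 z [0.0517 0.0529]
0.09 y [-0.0186  0.0171] mid -0.0007 z [0.0518 0.053 ]
0.1 y [-0.02    0.0184] mid -0.0008 z [0.0523 0.0535]
0.11 y [-0.0065  0.0045] mid -0.001 z [0.0743 0.0748]
xmax 0.1058
```

Request:
carry_out([
  [[0,0,0.0004],0,20],
  [[0,0,0.0008],0,20],
  [[0,0,0.0008],0,20],
  [[0,0,0.0008],0,20],
  [[0,0,0.0008],0,20],
])

```text
t: 37.88
tcp_pos: [0.5135, 0.081, 0.2009]
tool_rot: [0.965, -0.263, -0.001, -0.0]
force: [-0.7, -1.1, -1.2]
gripper_width: 0.0303
grasp_force: 60.4
```

```bash
python3 - <<'E'
from h import *
to([.5134,.0808,.2012],-.5314);s,M,p=state();print(s['grasp_force'],s['moment'].round(2))
o=snap('wrist');C=cloud(o);L=(C-s['tcp_pos'])@M;z=C[...,2]
d=np.hypot(L[...,0]-.1034,L[...,1]+.001)
m=(L[...,0]>.101)&(L[...,0]<.114)&(d>.0135)&(d<.024)&(L[...,2]>.0855)&(L[...,2]<.0915)
for n,k in(('L',m&(L[...,1]<0)),('R',m&(L[...,1]>0))):
    print(n,k.sum(),'world z',np.median(z[k]).round(4))
m=(z>.103)&(z<.1095)&(np.hypot(C[...,0]-.603,C[...,1]-.0297)<.03);print('hub',np.median(z[m]).round(4))
E
```

```text
t 37.88 shift [-0.      0.0002 -0.0003] yaw -0.0 tcp [0.5135 0.081  0.2009] psi -0.5314 F [-0.7 -1.1 -1.2] w 0.0303 tilt [-0.002   0.0015]
60.43495433405042 [-0.    0.04 -0.02]
L 153 world z 0.1117
R 140 world z 0.1117
hub 0.1072
```

The ring is level, about 1 mm above the hub top, with no contact force, and the pliers are at the stop. I'm handing in.

```bash
python3 -c "
from h import *
print(manip.sign_off())"
```

```text
the job is handed in; nothing more can be done
None
```

I handed the job in at about 38 s: the crank is fully seated and released, and the squeezed pliers hold the snap ring spread and level at the groove, about 1 mm clear of the hub; I viewed 12 pictures, 2 over the limit of 10.

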